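Open the lever citrus press and lock its squeezing cone in

TASK

Get the citrus press ready for squeezing. Swing its weighted lever up and back past the balance point, keep hold of it until you feel it bear on its rubber back stop, and only then let go, so that it stays open by itself: never let it fall and do not force it against the stop. Then take the clean orange squeezing cone from the draining board, let it down level into the cup of the press with its two lugs through the two notches, and gently turn it clockwise until it stops, so that it is locked in and sits flat; leave the bowl under the cup where it is.

Things in the scene. Friction and masses are not known exactly. Their poses are not given: they have to be found in the camera images.
- press: citrus press, fixed: grey base 275 x 130 x 8 mm; at one end a post of two cheeks (177 mm high) carrying the lever; in the middle a shallow cup on a bracket with a bowl below. Origin on the worktop under the base's middle. x axis: level, from the handle end to the post (points to the robot's left, within 25 degrees); y: along the lever's hinge; z up
- cup_seat (a point): centre of the cup's flat floor, on which the cone must finally rest; 86 mm above the worktop, axes as the press. Cup 107 mm across; rim 12 mm above this floor. A 4.5 mm thick lip at the rim leaves a round opening of 83 mm diameter; under the lip is a channel 7.5 mm high, out to 48 mm radius, in which the lugs turn. A lug let through a notch meets a solid stop after 0.60 rad clockwise
- lever_hinge (a point): the lever's hinge axis at its middle, 155 mm above the worktop, 98 mm from the press's origin towards the post; the axis is the press's y axis
- lever_grip (a point): middle of the lever's cross handle, on its axis, 185 mm from the hinge. The cross handle is parallel to the hinge; it has two black round grips, one on each side of the lever, 21.6 mm in diameter, each from 12 to 62 mm from this point. They turn freely about their own axis. The closed lever lies level, handle away from the post; a steel bell, 70 mm across, hangs under it over the cup
- lever (a joint): lever angle, 0 closed (level), growing as it swings up and over towards the post's side. 1.3 kg with its counterweight; about 3.5 N at the handle lifts it at first; it balances at 1.64 rad and falls onward beyond. It rests where the counterweight meets the rubber back stop, between 1.87 and 2.23 rad, different each time: feel for it (the push then grows by about 3.5 N per mm at the handle)
- back_stop: the lever's back stop, between the post's cheeks: a fixed holder with a black rubber buffer, 14 mm across, on an adjusting screw. This point is fixed on the holder, in line with the screw; how far the buffer stands out differs from one time to the next and is not told. The counterweight meets the buffer 45 mm from the hinge: 1 N at the handle loads it with about 4 N
- cone: orange ribbed squeezing cone, about 120 g, loose, upright on the draining board. Origin at the centre of its flat underside, z up. Disc 80 mm across, 8 mm thick; two opposite lugs at its underside along the cone's x axis, 10 mm wide, 6 mm thick, reaching 46 mm from the centre; above the disc a round part 44 mm in diameter, straight from 8 to 39 mm height, domed to 52 mm
- catch_bowl: white patterned rice bowl, 115 mm across, 51 mm high, loose, standing on the press's base under the cup. Origin at the centre of its underside
- notch (a point): middle of one of the two opposite notches in the cup's lip, at the rim's upper face, 45 mm from the cup's centre and 0.60 rad anticlockwise (from above) of the press's y axis; the other lies diametrically opposite. Each is 16 mm wide (tangentially). Turned home against the stops, the lugs lie along the press's y axis
There are look-alikes about, which are no part of the job. Of the things like the cone, leave any that is red; of the rest the larger one is meant.

How it is judged:
By the outcome, as a careful person would: the job done as asked, in the order asked, and still so for the second after the job is handed in, with the robot touching nothing.
It also fails if it takes over 72 s, if anything falls off the work surface, if the arm or the gripper's body presses on something with over 40 N, if the wrist force passes 120 N, or if a joint passes its speed limit or range.

ROBOT

A 6-joint arm with a two-finger parallel gripper is mounted at the origin on a cart in front of the work surface, level with it; the furniture and walls round the work are solid. World frame = base frame: x ahead of the robot, y to its left, z up, the work surface at z = 0. Lengths are in m, angles in rad, forces in N, time in s.
With the tool pointing down it reaches from about 0.325 to 0.925 m from the base axis. Payload 3.1 kg.
Tool frame: the origin (TCP) lies between the finger pads; the fingertips stand 19 mm ahead of it and the grasp point (between the pads) is the TCP; z points along the fingers, x is the direction in which the jaws open and shut, and the axes are right-handed (so a half turn about z gives the same grasp; the last joint's range is limited). The gripper opens to 85 mm and grips with 20 to 120 N. Pads are 22 mm wide; open, the fingers measure 114 mm over their backs; the gripper's body (76 mm by 85 mm) begins 54 mm behind the grasp point. The pads swing forward as they close: fully open they stand 13 mm farther back than shut.
Start: joints at [1.236, 0.217, 1.613, -0, 1.311, -0.112], TCP at [0.138, 0.61, 0.25] pointing down, gripper open.
Joint ranges: [-2.75, 2.75], [-0.78, 2.1], [0.31, 2.55], [-1.13, 4.27], [0.13, 2.63], [-2.58, 2.58]. Speed limits (rad/s): [2.79, 2.79, 3.14, 3.14, 3.14, 3.14].

INTERFACE

Orientations are given as a unit quaternion [x, y, z, w].
In Python, from rig import get_obs, capture, finish_job, recognise, landmark_of gives the robot as it stands.
- The arm moves only by the shell command python3 -m crank 'ROWS'. ROWS is JSON, a list of rows, each an object with "offset": the shift along the tool's x, y, z in cm, a list of three; "twist": the turn, a rotation vector about the tool's x, y, z in rad, a list of three; "jaw": the finger opening in cm, from 0 to 8.54. In form: [{"offset": [tx, ty, tz], "twist": [wx, wy, wz], "jaw": jaw}, ...]. A call has 1 to 20 rows; each row is the pose to reach, as a shift and turn from the pose measured when the call began, along the tool's axes at that moment; what a row does not reach only later rows make up. A row lasts 1/10 s, in which the tool goes at most 50 mm and 8.59 degrees, less where a joint would pass 70% of its speed; a pose out of reach is approached as far as the arm can. A call with a gripper value outside its range is refused whole. The fingers move at their own pace and stop on an object; the grip force is fixed at half the most. Time passes only in rows, so rows that repeat a pose let the fingers close. It gives the time, the measured TCP pose, the force and the opening at its end, in the units of the state.
- get_obs(): the state, without advancing time (a new reading comes with each control period).
- capture(name): name is "scene" or "top" or "wrist"; returns a dict with "img" (384x512x3 uint8, red, green, blue), "depth" (384x512 float32, m along the optical axis (not along the pixel's ray), 0 where there is no reading), "vfov" (degrees; the focal length in pixels is half the picture's height over the tangent of half this angle, whatever the lens; pixels are square), "cx", "cy" (the principal point, pixels), "dist_coeffs" ([k1, k2, p1, p2, k3] as OpenCV has them; the pictures are not rectified), "T" (4x4, takes a point from camera to world coordinates); the wrist camera has in their place "T_tool_cam" (4x4, takes a point from camera to tool coordinates, whose origin is the TCP and whose axes are the tool frame's). Camera axes: x right, y up, looking along -z (the intrinsics and any distortion apply to the point x, -y, -z); pixel columns grow to the right and rows downward; lengths in m; the calibration is good to about 2 mm. A picture is of the moment at which its call begins: read the wrist's pose just before it.
- finish_job(): hands the job in, once; it reports no verdict.
Trained networks look in a picture, given as the dict that the camera call returned (one of the last four; its "shot" number tells which), for a name from the list of things; names that differ only in an ending like _2 or _b are one class to them, and where a whole thing is asked for, a point or a joint stands for the part that bears it (a point fixed in the world has none). Each returns a list of dicts, best first, with "confidence" (0 to 1); they miss things now and then, are a little off and sometimes report something else, mostly with a low value. They report only what shows in the picture. A call takes as long as a camera call. They do not tell look-alikes from the thing itself.
- recognise(picture, label): "rect" ([left, top, width, height] in pixels, round what is visible of it).
- landmark_of(picture, label): "uv" ([column, row] in pixels: a listed point, or the origin of a listed thing).
The state is a dict: "time_s": time; "joints": joint angles; "dq": joint speeds; "effort": joint torques, N m; "tool_pos": TCP position; "tcp_rot": TCP orientation; "force": force on the tool from outside, world axes, zero at the start; "torque": the same for the moment, N m; "gripper_width": finger opening in m.
Only numpy, scipy, OpenCV 4.12 (cv2) and the standard library are available. Lean on these libraries where they do the work, as an engineer would, in place of code of your own. Each camera call takes 0.05 s, during which the arm holds its last target.

## Working session

There is one attempt and no reset: what is moved stays moved. The work goes in short steps, Python scripts to look and compute and a shell command to move; the robot and the scene stay as the last step left them, time stands still between calls to the robot, and variables do not carry over. Pictures are saved under pics/ and viewed, and the job is handed in when it is done.

```bash
ls; mkdir -p pics
cat > h.py <<'E'
import numpy as np, cv2
from rig import get_obs, capture, finish_job, recognise, landmark_of
from scipy.spatial.transform import Rotation as R
def Ttool(o=None):
    o=o or get_obs(); T=np.eye(4); T[:3,:3]=R.from_quat(o['tcp_rot']).as_matrix(); T[:3,3]=o['tool_pos']; return T
def intr(c):
    f=c['img'].shape[0]/2/np.tan(np.radians(c['vfov'])/2)
    return np.array([[f,0,c['cx']],[0,f,c['cy']],[0,0,1]]),np.array(c['dist_coeffs'],float)
def camT(c,Tt=None):
    return np.array(c['T']) if 'T' in c else Tt@np.array(c['T_tool_cam'])
def ray(c,uv,Tt=None):
    K,d=intr(c); p=cv2.undistortPoints(np.array([[uv]],float),K,d)[0,0]
    T=camT(c,Tt); return T[:3,3],T[:3,:3]@np.array([p[0],-p[1],-1.0])
def at_z(c,uv,z,Tt=None):
    o,r=ray(c,uv,Tt); return o+r*(z-o[2])/r[2]
def at_depth(c,uv,Tt=None):
    u,v=map(int,np.round(uv)); w=c['depth'][max(v-1,0):v+2,max(u-1,0):u+2]; w=w[w>0]
    if len(w)==0: return None
    o,r=ray(c,uv,Tt); return o+r*np.median(w)
def proj(c,P,Tt=None):
    K,d=intr(c); T=np.linalg.inv(camT(c,Tt)); p=(T[:3,:3]@np.atleast_2d(P).T).T+T[:3,3]
    p=p*[1,-1,-1]; return cv2.projectPoints(p,np.zeros(3),np.zeros(3),K,d)[0][:,0]
def cloud(c,Tt=None):
    K,d=intr(c); h,w=c['depth'].shape
    uv=np.stack(np.meshgrid(np.arange(w),np.arange(h)),-1).reshape(-1,1,2).astype(float)
    p=cv2.undistortPoints(uv,K,d)[:,0]; D=c['depth'].reshape(-1,1)
    P=np.c_[p[:,0],-p[:,1],-np.ones(len(p))]*D
    T=camT(c,Tt); W=P@T[:3,:3].T+T[:3,3]; W[D[:,0]<=0]=np.nan
    return W.reshape(h,w,3)
def save(c,n,s=1.5):
    cv2.imwrite('pics/'+n+'.png',cv2.resize(c['img'][:,:,::-1],None,fx=s,fy=s,interpolation=cv2.INTER_CUBIC))
def crop(c,n,x,y,w,h,s):
    cv2.imwrite('pics/'+n+'.png',cv2.resize(c['img'][y:y+h,x:x+w,::-1],None,fx=s,fy=s,interpolation=cv2.INTER_CUBIC))
def show():
    o=get_obs(); print('t',o['time_s'],'pos',np.round(o['tool_pos'],4),'q',np.round(o['tcp_rot'],4),'F',np.round(o['force'],2),'w',o['gripper_width'],'j',np.round(o['joints'],3))
E
python3 - <<'E'
from h import *
show()
for n in ['scene','top','wrist']:
    T=Ttool(); c=capture(n); save(c,n+'0')
    print(n,np.round(camT(c,T),3).tolist(),c['vfov'])
    for l in ['press','cup_seat','lever_hinge','lever_grip','cone','catch_bowl','notch','back_stop']:
        for r in landmark_of(c,l)[:4]:
            p=at_depth(c,r['uv'],T); print(n,l,np.round(r['uv'],1),round(r['confidence'],2),None if p is None else np.round(p,3))
    for l in ['cone']:
        for r in recognise(c,l)[:5]: print('rec',l,np.round(r['rect']),round(r['confidence'],2))
E
```

```text
pics
t 0.0 pos [0.1379 0.6088 0.249 ] q [ 7.813e-01  6.241e-01 -1.000e-03  7.000e-04] F [-0.59  0.11 -0.3 ] w 0.08531532286534571 j [ 1.236  0.218  1.615 -0.     1.311 -0.112]
scene [[0.846, 0.348, -0.405, -0.051], [-0.534, 0.564, -0.63, -1.161], [0.009, 0.749, 0.663, 1.032], [0.0, 0.0, 0.0, 1.0]] 42.90523308999058
scene press [216.  186.5] 0.7 [ 0.458 -0.118  0.018]
scene cup_seat [218.2 171. ] 0.95 [ 0.465 -0.126  0.085]
scene lever_hinge [208.9 126.5] 0.62 [ 0.502 -0.006  0.164]
scene lever_grip [214.8 161.8] 0.81 [ 0.433 -0.171  0.164]
scene cone [214.5 170.4] 0.75 [ 0.456 -0.119  0.086]
scene cone [336.7 263.5] 0.67 [ 0.585 -0.561  0.016]
scene cone [292.6 236.4] 0.63 [ 0.538 -0.422  0.022]
scene cone [344.5 293.5] 0.53 [ 0.539 -0.649  0.017]
scene catch_bowl [213.1 186.8] 0.7 [ 0.429 -0.157  0.059]
rec cone [334. 283.  24.  23.] 0.88
rec cone [328. 256.  17.  13.] 0.63
rec cone [279. 224.  31.  21.] 0.58
rec cone [189. 116.  56.  99.] 0.57
top [[0.006, 0.998, -0.068, 0.426], [-1.0, 0.006, -0.001, -0.286], [-0.001, 0.068, 0.998, 1.465], [0.0, 0.0, 0.0, 1.0]] 46.859592272879425
top press [196.5 212. ] 0.77 [ 0.457 -0.111  0.161]
top cup_seat [196.8 209.2] 0.85 [ 0.466 -0.112  0.161]
top lever_hinge [195.4 208.5] 0.62 [ 0.468 -0.107  0.159]
top lever_hinge [155.5 195.6] 0.59 [0.505 0.012 0.164]
top lever_grip [219.  215.8] 0.82 [ 0.447 -0.178  0.166]
top cone [290.1 184.3] 0.96 [ 0.551 -0.395  0.05 ]
top cone [334.3 171.3] 0.57 [ 0.596 -0.542  0.031]
top cone [361.4 186.8] 0.55 [ 0.546 -0.631  0.031]
top catch_bowl [204.7 213.8] 0.65 [ 0.452 -0.135  0.163]
top notch [201.2 223.9] 0.76 [ 0.422 -0.116  0.084]
rec cone [281. 173.  27.  25.] 0.87
rec cone [329. 164.  14.  20.] 0.62
rec cone [354. 177.  17.  19.] 0.62
wrist [[0.221, -0.922, -0.317, 0.057], [0.975, 0.209, 0.072, 0.628], [-0.001, -0.325, 0.946, 0.375], [0.0, 0.0, 0.0, 1.0]] 68.41307975000524
```

View pics/scene0.png

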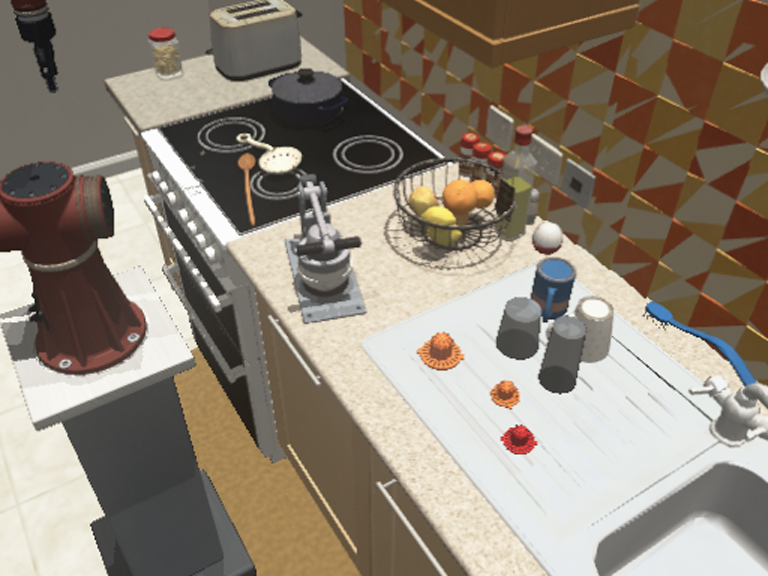

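View pics/top0.png

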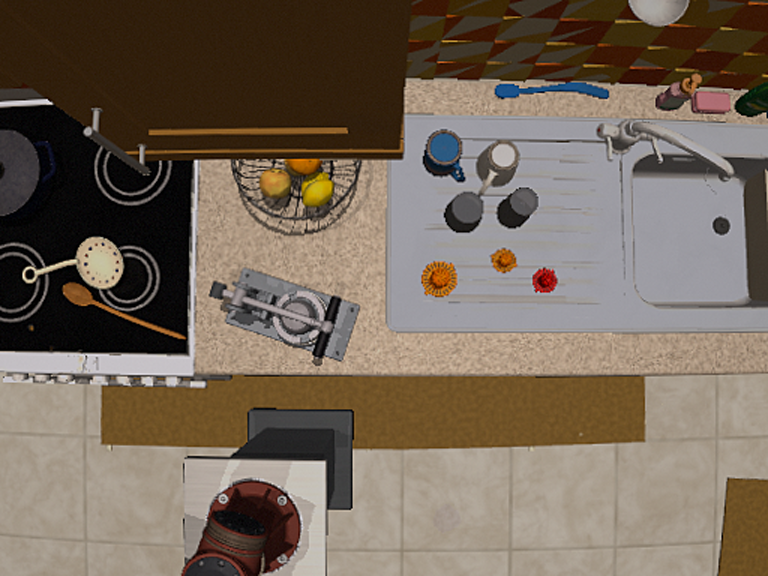

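View pics/wrist0.png

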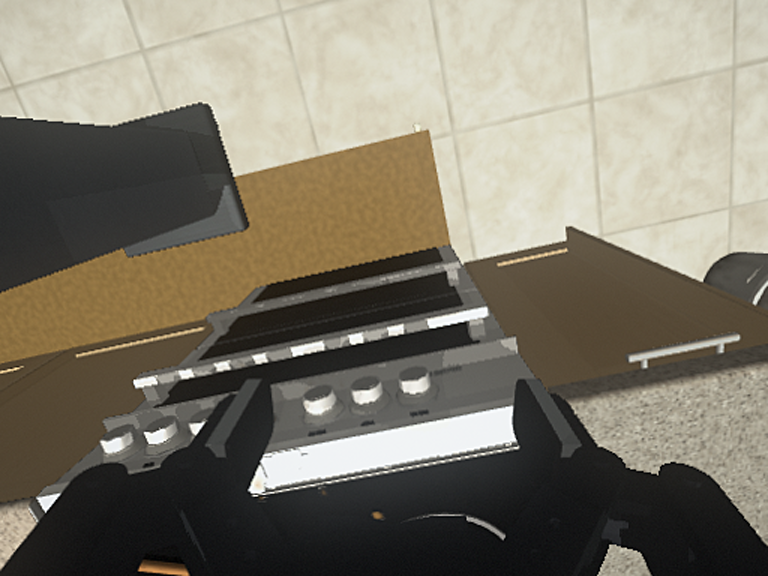

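Run:
```python
from h import *
c=capture('top'); d=capture('scene')
a=cv2.resize(c['img'][150:230,130:260,::-1],None,fx=6,fy=6,interpolation=cv2.INTER_CUBIC); cv2.imwrite('pics/t_press.png',a)
crop(c,'t_cones',265,150,120,65,6.5)
crop(d,'s_cones',260,205,120,110,5.4)
crop(d,'s_press',150,90,140,130,4.6)
np.savez('top0.npz',cl=cloud(c),img=c['img']); np.savez('scene0.npz',cl=cloud(d),img=d['img'])
```

```text
(no output)
```

View crops.

View pics/t_press.png

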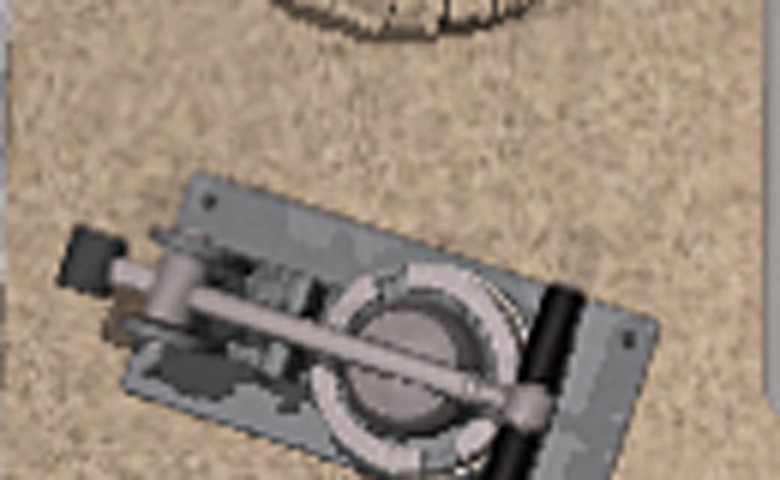

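View pics/t_cones.png

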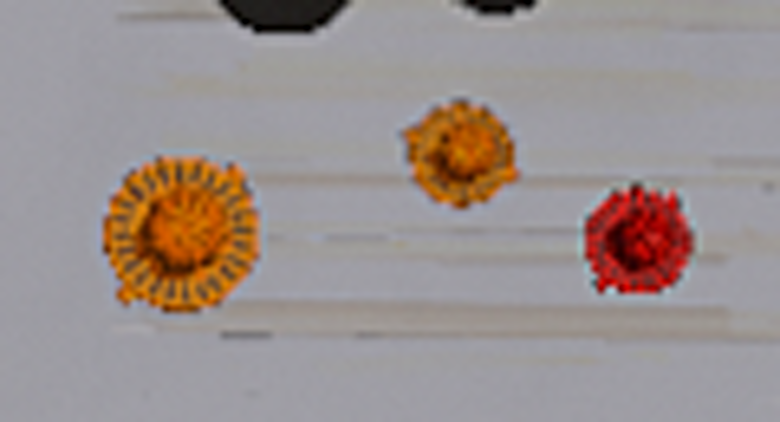

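View pics/s_cones.png

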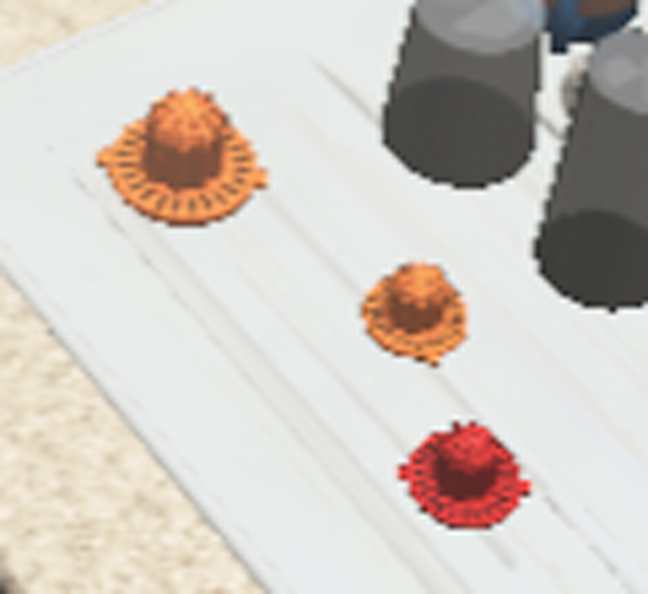

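View pics/s_press.png

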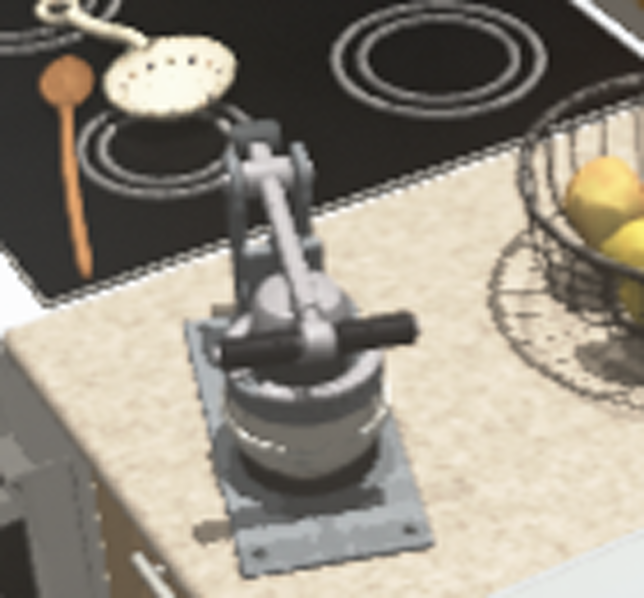

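Run:
```python
from h import *
c=capture('top')
zs=[]
# base corners picked by eye
for uv in [(162.5,178.9),(239.7,204.2),(150.8,214.7)]:
    print(uv,np.round(at_z(c,uv,0.008),4))
for n in ['top0','scene0']:
    z=np.load(n+'.npz'); cl=z['cl']; im=z['img'].astype(int)
    X=cl.reshape(-1,3); I=im.reshape(-1,3)
    roi=(X[:,0]>.3)&(X[:,0]<.65)&(X[:,1]>-.3)&(X[:,1]<.1)
    sat=I.max(1)-I.min(1)
    w=roi&(X[:,2]<.03)&(X[:,2]>-.02)
    print(n,'tabletop z', np.nanmedian(X[w&(sat>25)][:,2]))
    m=roi&(sat<18)&(X[:,2]>-.002)&(X[:,2]<.02)
    P=X[m][:,:2]*1000
    r=cv2.minAreaRect(P.astype(np.float32)); print(len(P),r, np.round(cv2.boxPoints(r)))
    # handle
    m=roi&(X[:,2]>.14)&(I.max(1)<60); P=X[m]; 
    print('handle',len(P),np.round(P.mean(0),4),np.round(P.min(0),3),np.round(P.max(0),3)); r=cv2.minAreaRect((P[:,:2]*1000).astype(np.float32)); print(r)
    m=roi&(X[:,2]>.092)&(X[:,2]<.104)&(sat<30); P=X[m]; print('rim',len(P),np.round(P.mean(0),4),np.round(np.median(P[:,2]),4))
```

```text
(162.5, 178.9) [0.5702 0.0251 0.008 ]
(239.7, 204.2) [ 0.4877 -0.2326  0.008 ]
(150.8, 214.7) [0.4509 0.0621 0.008 ]
top0 tabletop z -0.00019028123098563388
1667 ((468.8183288574219, -137.02603149414062), (276.56011962890625, 400.5199279785156), 14.055541038513184) [[ 286.   24.]
 [ 383. -365.]
 [ 652. -298.]
 [ 554.   91.]]
handle 449 [ 0.5182 -0.0749  0.3341] [ 0.381 -0.2    0.141] [0.65  0.06  0.756]
((509.64794921875, -52.41319274902344), (324.15252685546875, 134.27915954589844), 57.71239471435547)
rim 326 [ 0.4656 -0.1056  0.0976] 0.0976
scene0 tabletop z -0.0009222251640137458
1319 ((483.93170166015625, -134.69529724121094), (244.71820068359375, 393.55767822265625), 13.43077564239502) [[ 319.   28.]
 [ 411. -355.]
 [ 649. -298.]
 [ 557.   85.]]
handle 104 [ 0.441  -0.1692  0.1551] [ 0.383 -0.202  0.145] [0.529 0.038 0.169]
((454.6929626464844, -74.45936584472656), (244.00146484375, 117.08667755126953), 82.12650299072266)
rim 174 [ 0.4558 -0.1293  0.0966] 0.0966
```

```bash
cat >> h.py <<'E'
YAW=np.radians(72.4)
def rows(*targets, rot=None):
    """targets: (pos xyz, yaw_of_tool_x or None) ; tool down. prints offset cm/twist"""
    T=Ttool()
    for pos,yaw in targets:
        off=T[:3,:3].T@(np.array(pos)-T[:3,3])*100
        if yaw is None: tw=np.zeros(3)
        else:
            c,s=np.cos(yaw),np.sin(yaw); Rg=np.array([[c,s,0],[s,-c,0],[0,0,-1]])
            tw=R.from_matrix(T[:3,:3].T@Rg).as_rotvec()
        print('off',np.round(off,2).tolist(),'tw',np.round(tw,4).tolist())
E
python3 - <<'E'
from h import *
rows(([.45,.3,.26],YAW),([.408,-.157,.27],YAW))
E
```

```text
off [-23.3, 37.26, -0.97] tw [0.0, 0.0, 0.0844]
off [-68.8, 43.26, -1.97] tw [0.0, 0.0, 0.0844]
```

```bash
python3 -m crank '[{"offset":[-5.8,9.3,-0.2],"twist":[0,0,0.02],"jaw":8},{"offset":[-8.7,14,-0.4],"twist":[0,0,0.04],"jaw":7},{"offset":[-11.7,18.6,-0.5],"twist":[0,0,0.06],"jaw":6},{"offset":[-14.6,23.3,-0.6],"twist":[0,0,0.084],"jaw":5},{"offset":[-17.5,28,-0.8],"twist":[0,0,0.084],"jaw":5},{"offset":[-23.3,37.3,-1],"twist":[0,0,0.084],"jaw":5},{"offset":[-23.3,37.3,-1],"twist":[0,0,0.084],"jaw":5},{"offset":[-23.3,37.3,-1],"twist":[0,0,0.084],"jaw":5},{"offset":[-23.3,37.3,-1],"twist":[0,0,0.084],"jaw":5},{"offset":[-68.8,43.3,-2],"twist":[0,0,0.084],"jaw":5},{"offset":[-68.8,43.3,-2],"twist":[0,0,0.084],"jaw":5},{"offset":[-68.8,43.3,-2],"twist":[0,0,0.084],"jaw":5},{"offset":[-68.8,43.3,-2],"twist":[0,0,0.084],"jaw":5},{"offset":[-68.8,43.3,-2],"twist":[0,0,0.084],"jaw":5},{"offset":[-68.8,43.3,-2],"twist":[0,0,0.084],"jaw":5},{"offset":[-68.8,43.3,-2],"twist":[0,0,0.084],"jaw":5},{"offset":[-68.8,43.3,-2],"twist":[0,0,0.084],"jaw":5},{"offset":[-68.8,43.3,-2],"twist":[0,0,0.084],"jaw":5},{"offset":[-68.8,43.3,-2],"twist":[0,0,0.084],"jaw":5},{"offset":[-68.8,43.3,-2],"twist":[0,0,0.084],"jaw":5}]'
python3 - <<'E'
from h import *
show()
T=Ttool(); c=capture('wrist'); save(c,'wrist1')
for l in ['cup_seat','lever_hinge','lever_grip','notch','press','back_stop']:
    for r in landmark_of(c,l)[:2]:
        p=at_depth(c,r['uv'],T); print(l,np.round(r['uv'],1),round(r['confidence'],2),None if p is None else np.round(p,3))
np.savez('w1.npz',cl=cloud(c,T),img=c['img'])
E
```

```text
time_s: 3.65
tool_pos: [0.4081, -0.1585, 0.2705]
tcp_rot: [0.808, 0.589, 0.0, -0.0]
force: [0.2, 0.2, -0.5]
gripper_width: 0.0502
t 3.65 pos [ 0.4081 -0.1585  0.2705] q [ 8.080e-01  5.892e-01  2.000e-04 -0.000e+00] F [ 0.16  0.2  -0.5 ] w 0.050202284272305456 j [-0.531 -0.219  2.01   0.     1.35  -1.791]
lever_hinge [454.  236.5] 0.91 [ 0.494 -0.003  0.166]
lever_hinge [297.3 182.1] 0.55 [ 0.425 -0.122  0.087]
lever_grip [260.8 233.6] 0.75 [ 0.437 -0.168  0.167]
lever_grip [311.4 210.4] 0.37 [ 0.439 -0.118  0.143]
notch [296.  182.4] 0.96 [ 0.425 -0.123  0.087]
notch [317.3 211.3] 0.63 [ 0.441 -0.113  0.146]
press [320.9 186.8] 0.73 [ 0.439 -0.098  0.088]
back_stop [400.8 221.3] 0.66 [ 0.479 -0.037  0.14 ]
```

View pics/wrist1.png

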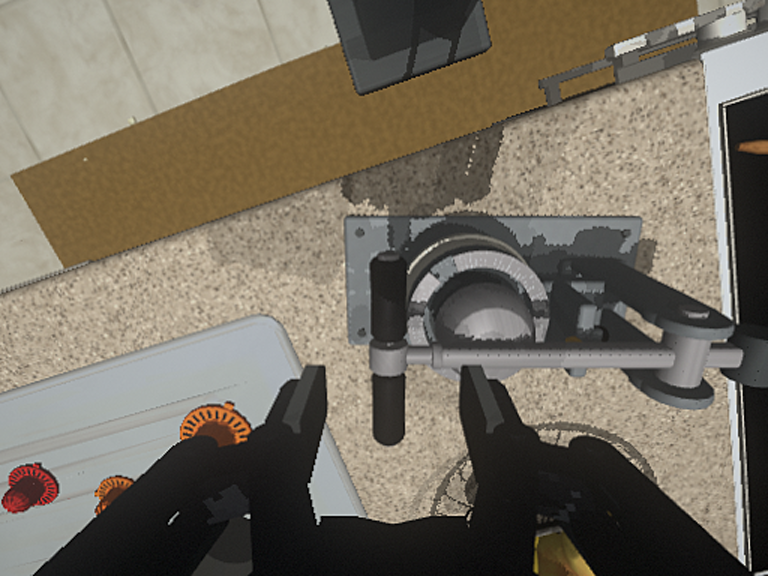

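Run:
```python
from h import *
z=np.load('w1.npz'); cl=z['cl'].reshape(-1,3); I=z['img'].astype(int).reshape(-1,3)
V=np.tile(np.arange(384)[:,None],(1,512)).ravel(); U=np.tile(np.arange(512),(384,1)).ravel()
xp=np.array([np.cos(YAW),np.sin(YAW),0]); yp=np.array([-np.sin(YAW),np.cos(YAW),0])
m=(U>235)&(U<285)&(V>155)&(V<310)&(cl[:,2]>.14)&(cl[:,2]<.18)
P=cl[m]; a=P@xp; b=P@yp
print('near/all handle x range',np.percentile(a,[1,50,99]),'y',np.percentile(b,[0.5,99.5]),'ztop',np.percentile(P[:,2],[50,98]))
for lo,hi in [(.0,.25),(.75,1.)]:
    q0,q1=np.quantile(b,[lo,hi]); s=(b>=q0)&(b<=q1); print(b[s].mean(),np.percentile(a[s],[2,50,98]),np.percentile(P[s,2],97))
# lever bar direction
m=(U>295)&(U<430)&(V>228)&(V<248)&(cl[:,2]>.15)&(cl[:,2]<.175); P=cl[m]
L=np.linalg.svd(P[:,:2]-P[:,:2].mean(0))[2][0]; print('bar yaw',np.degrees(np.arctan2(L[1],L[0]))%180,len(P), (P@yp).mean())
# base
m=(cl[:,2]>.003)&(cl[:,2]<.013)&(U>225)&(U<435)&(V>140)&(V<240)&(I.max(1)-I.min(1)<20); P=cl[m]
r=cv2.minAreaRect((P[:,:2]*1000).astype(np.float32)); print(r)
a=P@xp;b=P@yp; print(np.percentile(a,[.2,99.8]),np.percentile(b,99.8))
# rim
m=(cl[:,2]>.094)&(cl[:,2]<.102)&(U>260)&(U<375)&(V>155)&(V<245); P=cl[m]; print(len(P))
from scipy.optimize import least_squares
r=np.array([.053])
A=P[:,:2]; f=lambda p: A@0
c0=A.mean(0)
d=lambda c:np.hypot(*(A-c).T)
res=least_squares(lambda c: np.clip(d(c)-.0535,0,None)+np.clip(.0415-d(c),0,None),c0); print(res.x,res.cost,(res.x@xp[:2],res.x@yp[:2]))
```

```text
near/all handle x range [-0.04139019 -0.02991754 -0.00889099] y [-0.53425905 -0.41049205] ztop [0.16505637 0.16844499]
-0.5148205990392186 [-0.04127447 -0.03048489 -0.02060953] 0.16729618800572316
-0.42325627350428935 [-0.0403717  -0.0305339  -0.02022333] 0.1675621907031552
bar yaw 72.11433854244808 2118 -0.4728033966225179
((470.8257751464844, -81.97262573242188), (274.9208068847656, 131.88192749023438), 72.44793701171875)
[-0.07278497  0.20067013] -0.41106675093727213
1825
[ 0.4645169  -0.10663606] 0.0011633912663141402 (np.float64(0.03881142277420456), np.float64(-0.47501670481166364))
```

Run:
```python
from h import *
xp=np.array([np.cos(YAW),np.sin(YAW),0]); yp=np.array([-np.sin(YAW),np.cos(YAW),0])
z=np.load('w1.npz'); C=z['cl']
# cross tube at hinge: columns across at rows between bar and cheeks
for v in [228,231,246,249,252]:
    for u in range(435,482,3):
        p=C[v,u]; print(v,u,np.round([p@xp,p@yp,p[2]],4)) if p[2]>.14 and p[2]<.2 else None
z=np.load('top0.npz'); C=z['cl'].reshape(-1,3); V=np.tile(np.arange(384)[:,None],(1,512)).ravel(); U=np.tile(np.arange(512),(384,1)).ravel()
m=(U>205)&(U<230)&(V>190)&(V<240)&(C[:,2]>.145)&(C[:,2]<.18); P=C[m]; print('top handle',len(P),np.percentile(P@xp,[2,50,98]),np.percentile(P@yp,[2,98]))
m=(U>130)&(U<250)&(V>170)&(V<245)&(C[:,2]>.004)&(C[:,2]<.012); P=C[m]; print('top base',len(P),np.percentile(P@xp,[.5,1,99,99.5]),np.percentile(P@yp,[.5,99.5]))
m=(U>150)&(U<170)&(V>185)&(V<210)&(C[:,2]>.14); P=C[m]; print('top post',len(P),np.percentile(P@xp,[2,50,98]),np.percentile(P@yp,[2,98]),P[:,2].max())
```

```text
228 435 [ 0.1357 -0.4685  0.1543]
228 438 [ 0.1384 -0.4684  0.1544]
228 441 [ 0.1415 -0.4686  0.154 ]
228 444 [ 0.1411 -0.4664  0.1586]
228 447 [ 0.1423 -0.4654  0.1609]
228 450 [ 0.1441 -0.4648  0.1622]
228 453 [ 0.1447 -0.4634  0.1651]
228 456 [ 0.1466 -0.4629  0.1662]
228 459 [ 0.1489 -0.4626  0.1668]
228 462 [ 0.1502 -0.4618  0.1685]
228 465 [ 0.1524 -0.4615  0.1692]
228 468 [ 0.1558 -0.4619  0.1683]
228 471 [ 0.1597 -0.4627  0.1668]
228 474 [ 0.1731 -0.4688  0.154 ]
228 477 [ 0.1762 -0.469   0.1537]
228 480 [ 0.1787 -0.4688  0.1542]
231 435 [ 0.1321 -0.4686  0.1605]
231 438 [ 0.135  -0.4687  0.1602]
231 441 [ 0.1373 -0.4684  0.1609]
231 444 [ 0.14   -0.4683  0.1611]
231 447 [ 0.1424 -0.4681  0.1616]
231 450 [ 0.1445 -0.4676  0.1626]
231 453 [ 0.1449 -0.4661  0.1657]
231 456 [ 0.1476 -0.4661  0.1658]
231 459 [ 0.1485 -0.4649  0.1681]
231 462 [ 0.1516 -0.4652  0.1677]
231 465 [ 0.1536 -0.4648  0.1685]
231 468 [ 0.1557 -0.4644  0.1693]
231 471 [ 0.1596 -0.4651  0.1679]
231 474 [ 0.1682 -0.4686  0.1608]
231 477 [ 0.1716 -0.469   0.16  ]
231 480 [ 0.174  -0.4688  0.1606]
246 435 [ 0.
[... 808 characters left out ...]
468 [ 0.162  -0.4839  0.1669]
252 435 [ 0.1412 -0.4945  0.1536]
252 438 [ 0.1443 -0.4946  0.1535]
252 441 [ 0.1423 -0.4906  0.1603]
252 444 [ 0.1433 -0.4892  0.1628]
252 447 [ 0.1446 -0.488   0.1649]
252 450 [ 0.1461 -0.4871  0.1666]
252 453 [ 0.1486 -0.4868  0.167 ]
252 456 [ 0.1503 -0.486   0.1684]
252 459 [ 0.1534 -0.4862  0.1681]
252 462 [ 0.156  -0.4861  0.1683]
252 465 [ 0.1588 -0.4862  0.1683]
252 468 [ 0.1744 -0.4952  0.1529]
top handle 351 [-0.04161378 -0.03070209  0.00135482] [-0.53460904 -0.41265615]
top base 1625 [-0.11184675 -0.10421283  0.27993897  0.2877126 ] [-0.62318183 -0.32863959]
top post 245 [0.12230454 0.15042009 0.17763339] [-0.50246113 -0.4482052 ] 0.17952221182025552
```

```bash
cat >> h.py <<'E'
xp=np.array([np.cos(YAW),np.sin(YAW),0]); yp=np.array([-np.sin(YAW),np.cos(YAW),0])
def pw(a,b,z): return a*xp+b*yp+np.array([0,0,z])
def abz(p): return np.array([p@xp,p@yp,p[2]])
HA,HZ,GB=.155,.155,-.4355
def grip(th,r=.185): return pw(HA-r*np.cos(th),GB,HZ+r*np.sin(th))
E
python3 - <<'E'
from h import *
rows((grip(0)+[0,0,.03],YAW),(grip(0),YAW))
E
```

```text
off [-0.51, -0.11, 8.52] tw [-0.0001, -0.0002, 0.003]
off [-0.51, -0.1, 11.52] tw [-0.0001, -0.0002, 0.003]
```

```bash
python3 -m crank '[{"offset":[-0.5,-0.1,4],"twist":[0,0,0.003],"jaw":5},{"offset":[-0.5,-0.1,8],"twist":[0,0,0.003],"jaw":5},{"offset":[-0.5,-0.1,10],"twist":[0,0,0.003],"jaw":5},{"offset":[-0.5,-0.1,11.5],"twist":[0,0,0.003],"jaw":5},{"offset":[-0.5,-0.1,11.5],"twist":[0,0,0.003],"jaw":5}]'
python3 - <<'E'
from h import *
show(); c=capture('wrist'); save(c,'w2'); print(np.round(abz(np.array(get_obs()['tool_pos'])),4))
E
```

```text
time_s: 4.5
tool_pos: [0.4044, -0.1582, 0.1526]
tcp_rot: [0.807, 0.591, -0.001, -0.003]
force: [0.5, 0.1, -0.1]
gripper_width: 0.0499
t 4.5 pos [ 0.4044 -0.1582  0.1526] q [ 0.8065  0.5912 -0.0011 -0.0029] F [ 0.52  0.07 -0.14] w 0.049927693918414125 j [-0.535 -0.084  2.128  0.     1.103 -1.8  ]
[-0.029  -0.4346  0.1542]
```

View pics/w2.png

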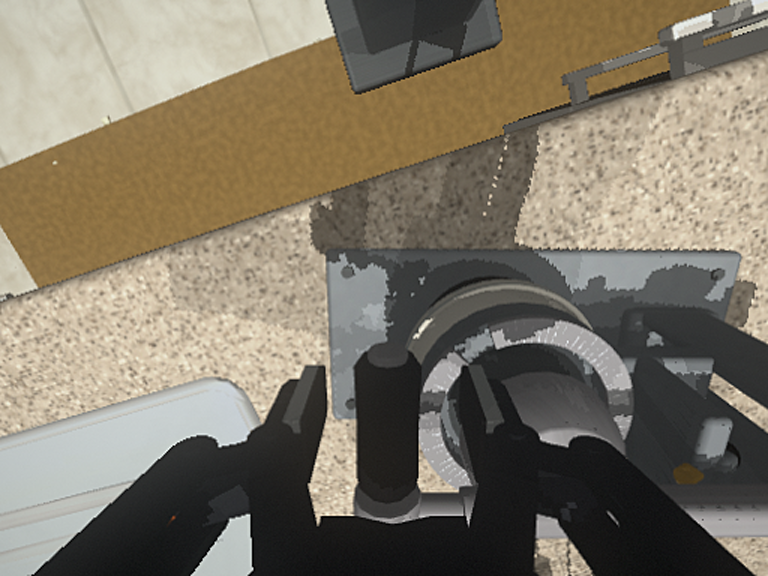

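```bash
python3 -m crank '[{"offset":[0,0,0],"twist":[0,0,0],"jaw":2.5},{"offset":[0,0,0],"twist":[0,0,0],"jaw":1.5},{"offset":[0,0,0],"twist":[0,0,0],"jaw":1.5},{"offset":[0,0,0],"twist":[0,0,0],"jaw":1.5},{"offset":[0,0,0],"twist":[0,0,0],"jaw":1.5}]'
python3 - <<'E'
from h import *
show(); print(np.round(abz(np.array(get_obs()['tool_pos'])),4))
p=np.array(get_obs()['tool_pos'])
rows(*[(p+grip(t)-grip(0),YAW) for t in np.arange(.1,.61,.1)])
E
```

```text
time_s: 5.05
tool_pos: [0.4059, -0.1606, 0.1558]
tcp_rot: [0.806, 0.591, -0.001, 0.0]
force: [-2.4, -4.4, 1.8]
gripper_width: 0.0194
t 5.05 pos [ 0.4059 -0.1606  0.1558] q [ 8.064e-01  5.914e-01 -1.200e-03  4.000e-04] F [-2.41 -4.36  1.83] w 0.019392497456394014 j [-0.536 -0.087  2.124 -0.003  1.104 -1.8  ]
[-0.0303 -0.4355  0.1558]
off [0.09, -0.0, -1.85] tw [-0.0007, 0.0025, 0.002]
off [0.36, -0.0, -3.68] tw [-0.0007, 0.0025, 0.002]
off [0.81, -0.0, -5.47] tw [-0.0007, 0.0025, 0.002]
off [1.44, -0.0, -7.21] tw [-0.0007, 0.0025, 0.002]
off [2.24, -0.0, -8.87] tw [-0.0007, 0.0025, 0.002]
off [3.21, -0.0, -10.45] tw [-0.0007, 0.0025, 0.002]
```

```bash
python3 -m crank '[{"offset":[0.02,0,-0.9],"twist":[0,0,0],"jaw":1.5},{"offset":[0.09,0,-1.85],"twist":[0,0,0],"jaw":1.5},{"offset":[0.2,0,-2.8],"twist":[0,0,0],"jaw":1.5},{"offset":[0.36,0,-3.68],"twist":[0,0,0],"jaw":1.5},{"offset":[0.36,0,-3.68],"twist":[0,0,0],"jaw":1.5}]'
python3 - <<'E'
from h import *
show(); o=get_obs();p=abz(np.array(o['tool_pos']));print(np.round(p,4),'Fa,b,z',np.round(abz(np.array(o['force'])),2),'th',np.arctan2(p[2]-.1555,.155-p[0]),np.hypot(p[2]-.1555,.155-p[0]))
E
```

```text
time_s: 5.55
tool_pos: [0.4071, -0.1569, 0.1939]
tcp_rot: [0.806, 0.591, -0.001, 0.001]
force: [-1.2, -1.7, -3.2]
gripper_width: 0.0196
t 5.55 pos [ 0.4071 -0.1569  0.1939] q [ 8.063e-01  5.915e-01 -1.200e-03  6.000e-04] F [-1.24 -1.66 -3.21] w 0.01961611292495806 j [-0.527 -0.141  2.094 -0.003  1.188 -1.792]
[-0.0264 -0.4355  0.1939] Fa,b,z [-1.96  0.68 -3.21] th 0.2083937051811598 0.18546063093085804
```

```bash
sed -i 's/HA,HZ,GB=.155,.155,-.4355/HA,HZ,GB=.155,.1555,-.4355/' h.py
python3 - <<'E'
from h import *
rows(*[(grip(t),YAW) for t in np.arange(.3,1.61,.1)])
E
```

```text
off [0.47, 0.0, -1.63] tw [-0.0004, 0.0027, 0.0022]
off [1.1, 0.0, -3.37] tw [-0.0004, 0.0027, 0.0022]
off [1.9, 0.0, -5.04] tw [-0.0004, 0.0027, 0.0022]
off [2.86, 0.01, -6.62] tw [-0.0004, 0.0027, 0.0022]
off [3.97, 0.01, -8.09] tw [-0.0004, 0.0027, 0.0022]
off [5.23, 0.01, -9.45] tw [-0.0004, 0.0027, 0.0022]
off [6.62, 0.01, -10.67] tw [-0.0004, 0.0027, 0.0022]
off [8.12, 0.01, -11.75] tw [-0.0004, 0.0027, 0.0022]
off [9.72, 0.02, -12.68] tw [-0.0004, 0.0027, 0.0022]
off [11.41, 0.02, -13.44] tw [-0.0004, 0.0027, 0.0022]
off [13.16, 0.02, -14.02] tw [-0.0004, 0.0027, 0.0022]
off [14.96, 0.03, -14.43] tw [-0.0004, 0.0027, 0.0022]
off [16.8, 0.03, -14.66] tw [-0.0004, 0.0027, 0.0022]
off [18.65, 0.04, -14.7] tw [-0.0004, 0.0027, 0.0022]
```

```bash
python3 -m crank '[{"offset":[0.47,0,-1.63],"twist":[0,0,0],"jaw":1.5},{"offset":[1.1,0,-3.37],"twist":[0,0,0],"jaw":1.5},{"offset":[1.9,0,-5.04],"twist":[0,0,0],"jaw":1.5},{"offset":[2.86,0,-6.62],"twist":[0,0,0],"jaw":1.5},{"offset":[3.97,0,-8.09],"twist":[0,0,0],"jaw":1.5},{"offset":[5.23,0,-9.45],"twist":[0,0,0],"jaw":1.5},{"offset":[5.23,0,-9.45],"twist":[0,0,0],"jaw":1.5}]'
python3 - <<'E'
from h import *
show(); o=get_obs();p=abz(np.array(o['tool_pos']));print(np.round(p,4),'Fa,b,z',np.round(abz(np.array(o['force'])),2),'th',np.arctan2(p[2]-.1555,.155-p[0]),np.hypot(p[2]-.1555,.155-p[0]), np.array(o['torque']).round(2))
rows(*[(grip(t),YAW) for t in np.arange(.9,1.71,.1)])
E
```

```text
time_s: 6.25
tool_pos: [0.4236, -0.1057, 0.2901]
tcp_rot: [0.806, 0.592, -0.0, 0.001]
force: [-1.6, -2.4, 0.6]
gripper_width: 0.0196
t 6.25 pos [ 0.4236 -0.1057  0.2901] q [ 8.058e-01  5.922e-01 -4.000e-04  1.100e-03] F [-1.56 -2.43  0.58] w 0.019638763835782915 j [-0.404 -0.238  1.989 -0.002  1.389 -1.671]
[ 0.0273 -0.4357  0.2901] Fa,b,z [-2.79  0.75  0.58] th 0.8119046883486665 0.1855089223484392 [-0.35  0.2  -0.18]
off [1.26, -0.02, -1.03] tw [0.0013, 0.0021, 0.0039]
off [2.77, -0.01, -2.11] tw [0.0013, 0.0021, 0.0039]
off [4.37, -0.0, -3.04] tw [0.0013, 0.0021, 0.0039]
off [6.05, 0.0, -3.79] tw [0.0013, 0.0021, 0.0039]
off [7.81, 0.01, -4.38] tw [0.0013, 0.0021, 0.0039]
off [9.61, 0.02, -4.79] tw [0.0013, 0.0021, 0.0039]
off [11.45, 0.03, -5.02] tw [0.0013, 0.0021, 0.0039]
off [13.29, 0.03, -5.06] tw [0.0013, 0.0021, 0.0039]
off [15.14, 0.04, -4.92] tw [0.0013, 0.0021, 0.0039]
```

```bash
python3 -m crank '[{"offset":[1.26,0,-1.03],"twist":[0,0,0],"jaw":1.5},{"offset":[2.77,0,-2.11],"twist":[0,0,0],"jaw":1.5},{"offset":[4.37,0,-3.04],"twist":[0,0,0],"jaw":1.5},{"offset":[6.05,0,-3.8],"twist":[0,0,0],"jaw":1.5},{"offset":[7.81,0,-4.38],"twist":[0,0,0],"jaw":1.5},{"offset":[9.61,0,-4.8],"twist":[0,0,0],"jaw":1.5},{"offset":[11.45,0,-5.02],"twist":[0,0,0],"jaw":1.5},{"offset":[13.29,0,-5.06],"twist":[0,0,0],"jaw":1.5},{"offset":[14.2,0,-5.02],"twist":[0,0,0],"jaw":1.5},{"offset":[14.2,0,-5.02],"twist":[0,0,0],"jaw":1.5}]'
cat > st.py <<'E'
from h import *
o=get_obs();p=abz(np.array(o['tool_pos']));F=abz(np.array(o['force']))
th=np.arctan2(p[2]-HZ,HA-p[0]);t=np.array([np.sin(th),np.cos(th)]);n=np.array([-np.cos(th),np.sin(th)])
print('t',o['time_s'],np.round(p,4),'Fabz',np.round(F,2),'th',round(th,4),'r',round(np.hypot(p[2]-HZ,HA-p[0]),4),'Ftan',round(F[[0,2]]@t,2),'Frad',round(F[[0,2]]@n,2),'tau',np.round(o['torque'],2),'w',round(o['gripper_width'],4))
E
python3 st.py
python3 - <<'E'
from h import *
rows(*[(grip(t),YAW) for t in np.arange(1.7,1.91,.05)])
E
```

```text
time_s: 7.25
tool_pos: [0.4675, 0.0306, 0.3401]
tcp_rot: [0.805, 0.593, 0.001, 0.002]
force: [4.1, -2.3, -0.7]
gripper_width: 0.02
t 7.25 [ 0.1705 -0.4363  0.3401] Fabz [-0.9  -4.62 -0.71] th 1.6546 r 0.1853 Ftan -0.84 Frad -0.78 tau [-0.22 -0.66 -0.14] w 0.02
off [0.83, -0.08, 0.12] tw [0.0046, 0.0011, 0.0052]
off [1.75, -0.07, 0.26] tw [0.0046, 0.0011, 0.0052]
off [2.65, -0.07, 0.44] tw [0.0046, 0.0011, 0.0052]
off [3.55, -0.07, 0.68] tw [0.0046, 0.0011, 0.0052]
off [4.43, -0.06, 0.95] tw [0.0046, 0.0011, 0.0052]
```

```bash
python3 -m crank '[{"offset":[0.83,-0.05,0.12],"twist":[0,0,0],"jaw":1.5},{"offset":[1.75,-0.05,0.26],"twist":[0,0,0],"jaw":1.5},{"offset":[2.65,-0.05,0.44],"twist":[0,0,0],"jaw":1.5},{"offset":[2.65,-0.05,0.44],"twist":[0,0,0],"jaw":1.5}]'
python3 st.py
python3 - <<'E'
from h import *
rows(*[(grip(t),YAW) for t in np.arange(1.81,2.25,.01)])
E
```

```text
time_s: 7.65
tool_pos: [0.476, 0.0571, 0.3355]
tcp_rot: [0.805, 0.593, 0.002, 0.003]
force: [5.6, -0.2, -0.2]
gripper_width: 0.0197
t 7.65 [ 0.1983 -0.4364  0.3355] Fabz [ 1.53 -5.39 -0.18] th 1.807 r 0.1852 Ftan 1.53 Frad 0.18 tau [-0.17 -0.76 -0.2 ] w 0.0197
off [0.05, -0.09, 0.03] tw [0.0066, -0.0002, 0.0057]
off [0.23, -0.09, 0.07] tw [0.0066, -0.0002, 0.0057]
off [0.41, -0.09, 0.12] tw [0.0066, -0.0002, 0.0057]
off [0.59, -0.09, 0.17] tw [0.0066, -0.0002, 0.0057]
off [0.77, -0.09, 0.22] tw [0.0066, -0.0002, 0.0057]
off [0.94, -0.09, 0.27] tw [0.0066, -0.0002, 0.0057]
off [1.12, -0.09, 0.32] tw [0.0066, -0.0002, 0.0057]
off [1.3, -0.09, 0.38] tw [0.0066, -0.0002, 0.0057]
off [1.47, -0.09, 0.44] tw [0.0066, -0.0002, 0.0057]
off [1.65, -0.09, 0.49] tw [0.0066, -0.0002, 0.0057]
off [1.82, -0.09, 0.56] tw [0.0066, -0.0002, 0.0057]
off [2.0, -0.09, 0.62] tw [0.0066, -0.0002, 0.0057]
off [2.17, -0.08, 0.68] tw [0.0066, -0.0002, 0.0057]
off [2.34, -0.08, 0.75] tw [0.0066, -0.0002, 0.0057]
off [2.51, -0.08, 0.82] tw [0.0066, -0.0002, 0.0057]
off [2.69, -0.08, 0.89] tw [0.0066, -0.0002, 0
[... 781 characters left out ...]
0.0002, 0.0057]
off [5.32, -0.08, 2.22] tw [0.0066, -0.0002, 0.0057]
off [5.48, -0.08, 2.32] tw [0.0066, -0.0002, 0.0057]
off [5.64, -0.08, 2.42] tw [0.0066, -0.0002, 0.0057]
off [5.79, -0.08, 2.52] tw [0.0066, -0.0002, 0.0057]
off [5.95, -0.08, 2.62] tw [0.0066, -0.0002, 0.0057]
off [6.1, -0.08, 2.73] tw [0.0066, -0.0002, 0.0057]
off [6.25, -0.08, 2.83] tw [0.0066, -0.0002, 0.0057]
off [6.4, -0.08, 2.94] tw [0.0066, -0.0002, 0.0057]
off [6.55, -0.08, 3.05] tw [0.0066, -0.0002, 0.0057]
off [6.7, -0.08, 3.16] tw [0.0066, -0.0002, 0.0057]
off [6.85, -0.08, 3.27] tw [0.0066, -0.0002, 0.0057]
off [7.0, -0.07, 3.38] tw [0.0066, -0.0002, 0.0057]
off [7.14, -0.07, 3.49] tw [0.0066, -0.0002, 0.0057]
```

```bash
python3 -m crank '[{"offset":[0.4,-0.05,0.12],"twist":[0,0,0],"jaw":1.5},{"offset":[0.9,-0.05,0.26],"twist":[0,0,0],"jaw":1.5},{"offset":[0.9,-0.05,0.26],"twist":[0,0,0],"jaw":1.5}]' >/dev/null; python3 st.py
for i in 1; do python3 -m crank '[{"offset":[0.18,0,0.05],"twist":[0,0,0],"jaw":1.5},{"offset":[0.18,0,0.05],"twist":[0,0,0],"jaw":1.5}]' >/dev/null; python3 st.py; done
```

```text
t 7.95 [ 0.2084 -0.4365  0.3328] Fabz [ 0.69 -5.79 -0.31] th 1.8635 r 0.1852 Ftan 0.75 Frad -0.1 tau [-0.14 -0.79 -0.23] w 0.0195
t 8.15 [ 0.2109 -0.4365  0.332 ] Fabz [ 0.68 -4.16 -0.1 ] th 1.8777 r 0.1851 Ftan 0.68 Frad 0.11 tau [-0.08 -0.65 -0.21] w 0.0195
```

```bash
cat >> st.py <<'E'
import sys
sys.exit(1 if F[[0,2]]@t < -0.6 else 0)
E
python3 -m crank '[{"offset":[0.17,0,0.05],"twist":[0,0,0],"jaw":1.5},{"offset":[0.17,0,0.05],"twist":[0,0,0],"jaw":1.5}]' >/dev/null; python3 st.py && 
python3 -m crank '[{"offset":[0.17,0,0.055],"twist":[0,0,0],"jaw":1.5},{"offset":[0.17,0,0.055],"twist":[0,0,0],"jaw":1.5}]' >/dev/null && python3 st.py && 
python3 -m crank '[{"offset":[0.17,0,0.06],"twist":[0,0,0],"jaw":1.5},{"offset":[0.17,0,0.06],"twist":[0,0,0],"jaw":1.5}]' >/dev/null && python3 st.py && 
python3 -m crank '[{"offset":[0.17,0,0.06],"twist":[0,0,0],"jaw":1.5},{"offset":[0.17,0,0.06],"twist":[0,0,0],"jaw":1.5}]' >/dev/null && python3 st.py && 
python3 -m crank '[{"offset":[0.17,0,0.065],"twist":[0,0,0],"jaw":1.5},{"offset":[0.17,0,0.065],"twist":[0,0,0],"jaw":1.5}]' >/dev/null && python3 st.py
```

```text
t 8.35 [ 0.213  -0.4365  0.3313] Fabz [-0.05 -4.99 -1.14] th 1.8893 r 0.1851 Ftan 0.31 Frad -1.1 tau [-0.05 -0.67 -0.19] w 0.0199
t 8.55 [ 0.2149 -0.4365  0.3307] Fabz [ 0.58 -4.34 -0.94] th 1.9001 r 0.1851 Ftan 0.85 Frad -0.7 tau [-0.08 -0.63 -0.19] w 0.0196
t 8.75 [ 0.2168 -0.4365  0.33  ] Fabz [ 1.29 -5.36 -0.86] th 1.911 r 0.1851 Ftan 1.5 Frad -0.38 tau [-0.07 -0.67 -0.27] w 0.0199
t 8.95 [ 0.2187 -0.4366  0.3293] Fabz [ 1.26 -4.62 -0.72] th 1.9218 r 0.1851 Ftan 1.43 Frad -0.24 tau [-0.07 -0.68 -0.21] w 0.02
t 9.15 [ 0.2206 -0.4366  0.3286] Fabz [ 0.97 -4.75 -0.62] th 1.9329 r 0.1851 Ftan 1.13 Frad -0.24 tau [-0.06 -0.61 -0.24] w 0.0202
```

```bash
python3 -m crank '[{"offset":[0.17,0,0.067],"twist":[0,0,0],"jaw":1.5},{"offset":[0.17,0,0.067],"twist":[0,0,0],"jaw":1.5}]' >/dev/null; python3 st.py && 
python3 -m crank '[{"offset":[0.17,0,0.07],"twist":[0,0,0],"jaw":1.5},{"offset":[0.17,0,0.07],"twist":[0,0,0],"jaw":1.5}]' >/dev/null && python3 st.py && 
python3 -m crank '[{"offset":[0.17,0,0.07],"twist":[0,0,0],"jaw":1.5},{"offset":[0.17,0,0.07],"twist":[0,0,0],"jaw":1.5}]' >/dev/null && python3 st.py && 
python3 -m crank '[{"offset":[0.17,0,0.075],"twist":[0,0,0],"jaw":1.5},{"offset":[0.17,0,0.075],"twist":[0,0,0],"jaw":1.5}]' >/dev/null && python3 st.py && 
python3 -m crank '[{"offset":[0.17,0,0.075],"twist":[0,0,0],"jaw":1.5},{"offset":[0.17,0,0.075],"twist":[0,0,0],"jaw":1.5}]' >/dev/null && python3 st.py && 
python3 -m crank '[{"offset":[0.17,0,0.08],"twist":[0,0,0],"jaw":1.5},{"offset":[0.17,0,0.08],"twist":[0,0,0],"jaw":1.5}]' >/dev/null && python3 st.py
```

```text
t 9.35 [ 0.2225 -0.4366  0.3279] Fabz [ 0.95 -4.51 -1.01] th 1.9441 r 0.1851 Ftan 1.25 Frad -0.59 tau [ 0.   -0.62 -0.24] w 0.0199
t 9.55 [ 0.2245 -0.4366  0.3271] Fabz [ 0.71 -5.1  -0.28] th 1.9556 r 0.1851 Ftan 0.76 Frad 0.01 tau [-0.06 -0.74 -0.21] w 0.0197
t 9.75 [ 0.2264 -0.4366  0.3262] Fabz [ 0.92 -6.02 -0.42] th 1.9671 r 0.1851 Ftan 1.01 Frad -0.03 tau [-0.01 -0.66 -0.22] w 0.0199
t 9.95 [ 0.2285 -0.4366  0.3254] Fabz [ 0.54 -5.04 -1.11] th 1.9791 r 0.1851 Ftan 0.94 Frad -0.8 tau [ 0.04 -0.66 -0.27] w 0.0196
t 10.15 [ 0.2306 -0.4366  0.3245] Fabz [ 0.99 -4.67 -0.05] th 1.9915 r 0.1851 Ftan 0.93 Frad 0.36 tau [-0.08 -0.7  -0.27] w 0.0197
t 10.35 [ 0.2327 -0.4366  0.3235] Fabz [ 0.89 -4.49 -0.32] th 2.004 r 0.1851 Ftan 0.94 Frad 0.08 tau [-0.03 -0.68 -0.2 ] w 0.0197
```

```bash
python3 -m crank '[{"offset":[0.16,0,0.08],"twist":[0,0,0],"jaw":1.5},{"offset":[0.16,0,0.08],"twist":[0,0,0],"jaw":1.5}]' >/dev/null; python3 st.py && 
python3 -m crank '[{"offset":[0.16,0,0.08],"twist":[0,0,0],"jaw":1.5},{"offset":[0.16,0,0.08],"twist":[0,0,0],"jaw":1.5}]' >/dev/null && python3 st.py && 
python3 -m crank '[{"offset":[0.16,0,0.083],"twist":[0,0,0],"jaw":1.5},{"offset":[0.16,0,0.083],"twist":[0,0,0],"jaw":1.5}]' >/dev/null && python3 st.py && 
python3 -m crank '[{"offset":[0.16,0,0.085],"twist":[0,0,0],"jaw":1.5},{"offset":[0.16,0,0.085],"twist":[0,0,0],"jaw":1.5}]' >/dev/null && python3 st.py && 
python3 -m crank '[{"offset":[0.16,0,0.087],"twist":[0,0,0],"jaw":1.5},{"offset":[0.16,0,0.087],"twist":[0,0,0],"jaw":1.5}]' >/dev/null && python3 st.py && 
python3 -m crank '[{"offset":[0.16,0,0.09],"twist":[0,0,0],"jaw":1.5},{"offset":[0.16,0,0.09],"twist":[0,0,0],"jaw":1.5}]' >/dev/null && python3 st.py
```

```text
t 10.55 [ 0.2348 -0.4366  0.3225] Fabz [ 1.35 -4.82 -1.23] th 2.0163 r 0.1851 Ftan 1.75 Frad -0.52 tau [ 0.01 -0.7  -0.25] w 0.0196
t 10.75 [ 0.2368 -0.4366  0.3215] Fabz [ 0.66 -4.99 -1.07] th 2.0286 r 0.185 Ftan 1.06 Frad -0.67 tau [-0.06 -0.68 -0.29] w 0.0195
t 10.95 [ 0.2389 -0.4366  0.3205] Fabz [ 1.34 -4.75 -0.89] th 2.0413 r 0.1851 Ftan 1.59 Frad -0.19 tau [ 0.06 -0.7  -0.26] w 0.0198
t 11.15 [ 0.2409 -0.4366  0.3194] Fabz [ 0.45 -5.71 -0.74] th 2.0538 r 0.185 Ftan 0.74 Frad -0.45 tau [ 0.04 -0.68 -0.29] w 0.0195
t 11.35 [ 0.2428 -0.4367  0.3184] Fabz [ 0.39 -4.73 -0.36] th 2.065 r 0.185 Ftan 0.51 Frad -0.14 tau [-0.13 -0.68 -0.26] w 0.0196
t 11.55 [ 0.2441 -0.4367  0.3177] Fabz [-1.58 -3.91  0.56] th 2.0732 r 0.185 Ftan -1.66 Frad -0.27 tau [-0.4  -0.41 -0.3 ] w 0.0198
```

```bash
python3 -m crank '[{"offset":[0.06,0,0.03],"twist":[0,0,0],"jaw":1.5},{"offset":[0.06,0,0.03],"twist":[0,0,0],"jaw":1.5}]' >/dev/null; python3 st.py
```

```text
t 11.75 [ 0.2444 -0.4367  0.3175] Fabz [-2.19 -3.59  2.43] th 2.0747 r 0.1851 Ftan -3.1 Frad 1.07 tau [-0.49 -0.37 -0.28] w 0.02
```

```bash
python3 -m crank '[{"offset":[0,0,0],"twist":[0,0,0],"jaw":2.6},{"offset":[0,0,0],"twist":[0,0,0],"jaw":3.5},{"offset":[0,0,0],"twist":[0,0,0],"jaw":4.5},{"offset":[0,0,0],"twist":[0,0,0],"jaw":4.5}]'
python3 st.py
python3 - <<'E'
from h import *
c=capture('scene'); crop(c,'s3',120,40,200,180,3.3)
E
```

```text
time_s: 12.15
tool_pos: [0.4896, 0.1012, 0.3171]
tcp_rot: [0.805, 0.594, 0.005, 0.001]
force: [0.7, -0.5, -0.2]
gripper_width: 0.0449
t 12.15 [ 0.2445 -0.436   0.3171] Fabz [-0.29 -0.84 -0.21] th 2.0767 r 0.1847 Ftan -0.15 Frad -0.33 tau [ 0.1  -0.03 -0.04] w 0.0449
```

View pics/s3.png

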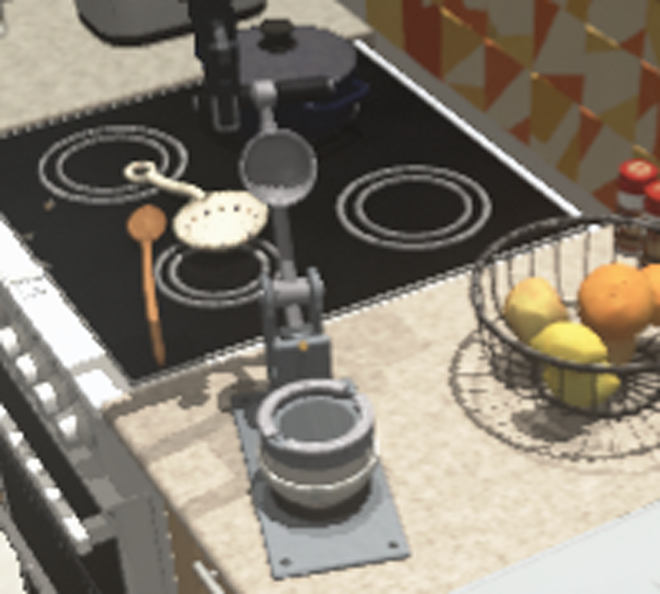

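Run:
```python
from h import *
p=np.array(get_obs()['tool_pos'])
rows((p+[0,0,.085],YAW),(pw(.04,-.42,.36),YAW),(pw(.04,-.42,.27),YAW))
```

```text
off [0.05, 0.07, -8.5] tw [0.0077, -0.006, 0.008]
off [-20.41, -1.75, -4.42] tw [0.0077, -0.006, 0.008]
off [-20.46, -1.82, 4.58] tw [0.0077, -0.006, 0.008]
```

```bash
python3 -m crank '[{"offset":[0,0,-1],"twist":[0,0,0],"jaw":4.5},{"offset":[0,0,-3],"twist":[0,0,0],"jaw":4.5},{"offset":[0,0,-6],"twist":[0.008,-0.006,0.008],"jaw":4.5},{"offset":[0,0,-8.5],"twist":[0.008,-0.006,0.008],"jaw":4.5},{"offset":[-4,-1,-8.5],"twist":[0.008,-0.006,0.008],"jaw":4.5},{"offset":[-8,-1.8,-8.5],"twist":[0.008,-0.006,0.008],"jaw":4.5},{"offset":[-12,-1.8,-8.5],"twist":[0.008,-0.006,0.008],"jaw":4.5},{"offset":[-16.5,-1.8,-6],"twist":[0.008,-0.006,0.008],"jaw":4.5},{"offset":[-20.5,-1.8,-3],"twist":[0.008,-0.006,0.008],"jaw":4.5},{"offset":[-20.5,-1.8,2],"twist":[0.008,-0.006,0.008],"jaw":4.5},{"offset":[-20.5,-1.8,4.6],"twist":[0.008,-0.006,0.008],"jaw":6},{"offset":[-20.5,-1.8,4.6],"twist":[0.008,-0.006,0.008],"jaw":6},{"offset":[-20.5,-1.8,4.6],"twist":[0.008,-0.006,0.008],"jaw":6}]'
python3 - <<'E'
from h import *
show(); o=get_obs(); print(max(abs(np.array(o['dq']))))
T=Ttool(o); c=capture('wrist'); save(c,'w4'); np.savez('w4.npz',cl=cloud(c,T),img=c['img'],T=T)
for l in ['cup_seat','notch','lever_hinge','lever_grip']:
    for r in landmark_of(c,l)[:3]:
        p=at_depth(c,r['uv'],T); print(l,np.round(r['uv'],1),round(r['confidence'],2),None if p is None else (np.round(p,4),np.round(abz(p),4)))
E
```

```text
time_s: 13.5
tool_pos: [0.4129, -0.0893, 0.2709]
tcp_rot: [0.807, 0.591, 0.0, 0.0]
force: [-0.5, -0.8, 0.1]
gripper_width: 0.0601
t 13.5 pos [ 0.4129 -0.0893  0.2709] q [8.069e-01 5.907e-01 1.000e-04 1.000e-04] F [-0.54 -0.75  0.12] w 0.060128682590620916 j [-0.38  -0.258  2.041  0.     1.358 -1.643]
0.047300794337944076
notch [238.7 193.3] 0.85 (array([ 0.4227, -0.12  ,  0.0876]), array([ 0.0134, -0.4392,  0.0876]))
lever_hinge [377.7 254. ] 0.9 (array([ 0.4942, -0.0028,  0.167 ]), array([ 0.1468, -0.4719,  0.167 ]))
lever_grip [381.6 250. ] 0.72 (array([0.4903, 0.001 , 0.1682]), array([ 0.1492, -0.467 ,  0.1682]))
```

View pics/w4.png

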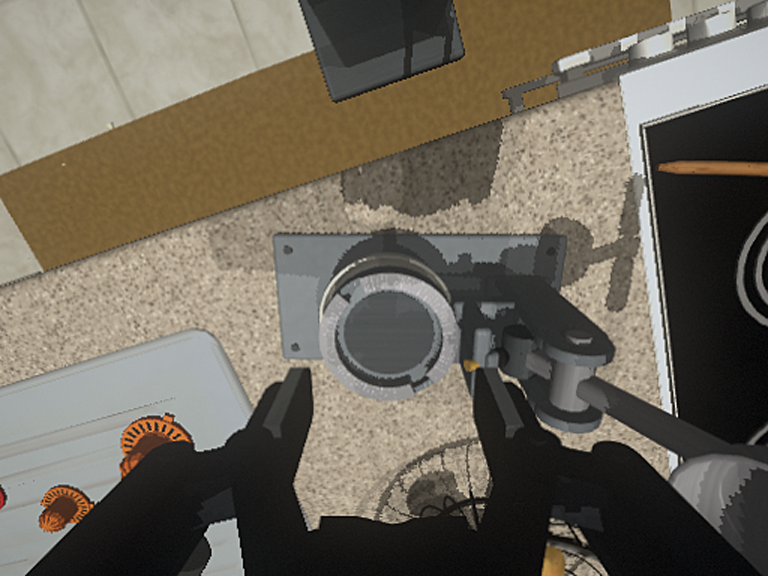

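```bash
cat > rim.py <<'E'
from h import *
from scipy.optimize import least_squares
def rim(fn):
    z=np.load(fn); C=z['cl']; P=C.reshape(-1,3)
    c0=pw(.04,-.474,0)[:2]
    m=(P[:,2]>.0955)&(P[:,2]<.101)&(np.hypot(*(P[:,:2]-c0).T)<.06); A=P[m]
    print(fn,len(A),'zmed',np.median(A[:,2]))
    # annulus: fit outer & inner edge by angle bins
    def bins(c,n=48):
        d=A[:,:2]-c; an=np.arctan2(d[:,1],d[:,0]); r=np.hypot(*d.T); out=[]
        for k in range(n):
            s=(an>-np.pi+2*np.pi*k/n)&(an<=-np.pi+2*np.pi*(k+1)/n)
            if s.sum()>6:
                out.append((an[s].mean(),np.percentile(r[s],95),np.percentile(r[s],5)))
        return np.array(out)
    c=c0.copy()
    for it in range(8):
        B=bins(c); 
        f=lambda q,rr:np.r_[ (rr*np.cos(B[:,0])-q[0])*0 ]
        po=np.c_[np.cos(B[:,0])*B[:,1],np.sin(B[:,0])*B[:,1]]+c
        pi=np.c_[np.cos(B[:,0])*B[:,2],np.sin(B[:,0])*B[:,2]]+c
        ok=B[:,2]<.0445
        ro=least_squares(lambda q:np.hypot(*(po-q[:2]).T)-q[2],[*c,.0535],loss='soft_l1',f_scale=.001).x
        ri=least_squares(lambda q:np.hypot(*(pi-q[:2]).T)-q[2],[*c,.0415],loss='soft_l1',f_scale=.001).x
        c=(ro[:2]+ri[:2])/2
    print('outer',np.round(ro,4),'inner',np.round(ri,4)); B=bins(c,60)
    print('notch bins (deg from world x):',[(int(np.degrees(b[0])),round(b[2]*1000)) for b in B if b[2]>.045])
    seen=np.degrees(B[:,0]).astype(int); print('bins',seen.tolist())
    return c
if __name__=='__main__':
    import sys
    print(rim(sys.argv[1]))
E
python3 rim.py w4.npz
python3 - <<'E'
from h import *
z=np.load('w4.npz'); 
cv2.imwrite('pics/w4c.png',cv2.resize(z['img'][165:275,200:320,::-1],None,fx=5.4,fy=5.4,interpolation=cv2.INTER_CUBIC))
E
```

```text
w4.npz 2389 zmed 0.09926336779775463
outer [ 0.4642 -0.1086  0.0531] inner [ 0.4636 -0.109   0.0417]
notch bins (deg from world x): [(-165, 49), (-158, 49)]
bins [-176, -172, -165, -158, -151, -147, -141, -135, -129, -123, -117, -111, -104, -99, -93, -87, -81, -74, -68, -63, -57, -50, -44, -39, -32, -26, -21, -15, -8, -3, 3, 28, 33, 38, 44, 51, 56, 62, 69, 75, 81, 86, 93, 99, 105, 111, 117, 123, 129, 135, 141, 146, 152, 158, 164, 170, 176]
[ 0.46392714 -0.10879248]
```

View pics/w4c.png

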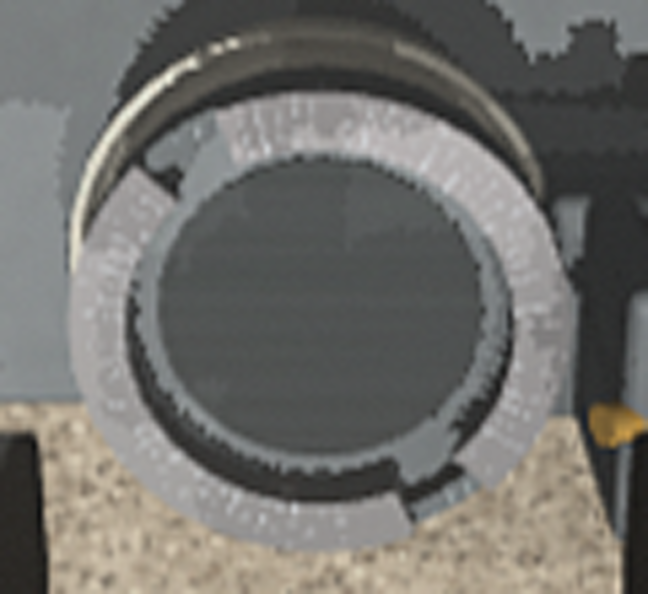

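Run:
```python
from h import *
rows(([.55,-.345,.21],0.0))
```

```text
off [-20.26, 20.67, 6.3] tw [0.0035, -0.0022, 1.2644]
```

```bash
python3 -m crank '[{"offset":[-4,4,0],"twist":[0,0,0.14],"jaw":6},{"offset":[-7,7,1],"twist":[0,0,0.28],"jaw":6},{"offset":[-10,10,2],"twist":[0,0,0.42],"jaw":6},{"offset":[-13,13,3],"twist":[0,0,0.56],"jaw":6},{"offset":[-16,16,4],"twist":[0,0,0.7],"jaw":6},{"offset":[-18,18,5],"twist":[0,0,0.84],"jaw":6},{"offset":[-20.3,20.7,6.3],"twist":[0,0,0.98],"jaw":6},{"offset":[-20.3,20.7,6.3],"twist":[0,0,1.12],"jaw":6},{"offset":[-20.3,20.7,6.3],"twist":[0,0,1.264],"jaw":6},{"offset":[-20.3,20.7,6.3],"twist":[0,0,1.264],"jaw":6},{"offset":[-20.3,20.7,6.3],"twist":[0,0,1.264],"jaw":6}]'
python3 - <<'E'
from h import *
show(); o=get_obs()
T=Ttool(o); c=capture('wrist'); save(c,'w5'); np.savez('w5.npz',cl=cloud(c,T),img=c['img'],T=T)
for r in landmark_of(c,'cone')[:3]:
        p=at_depth(c,r['uv'],T); print(np.round(r['uv'],1),round(r['confidence'],2),None if p is None else np.round(p,4))
for r in recognise(c,'cone')[:3]: print(np.round(r['rect']),r['confidence'])
E
```

```text
time_s: 14.85
tool_pos: [0.5508, -0.3456, 0.2109]
tcp_rot: [1.0, 0.002, 0.002, 0.001]
force: [-0.6, 1.7, 0.5]
gripper_width: 0.0601
t 14.85 pos [ 0.5508 -0.3456  0.2109] q [1.     0.0019 0.0023 0.0011] F [-0.56  1.68  0.49] w 0.060145139455845244 j [-6.690e-01  3.000e-01  1.588e+00  1.000e-03  1.249e+00 -6.730e-01]
[259.9 215.2] 0.89 [ 0.5508 -0.3879  0.0349]
[291.3 314.6] 0.88 [ 0.5934 -0.5359  0.0281]
[228. 189.  63.  60.] 0.82
[273. 295.  33.  43.] 0.63
```

View pics/w5.png

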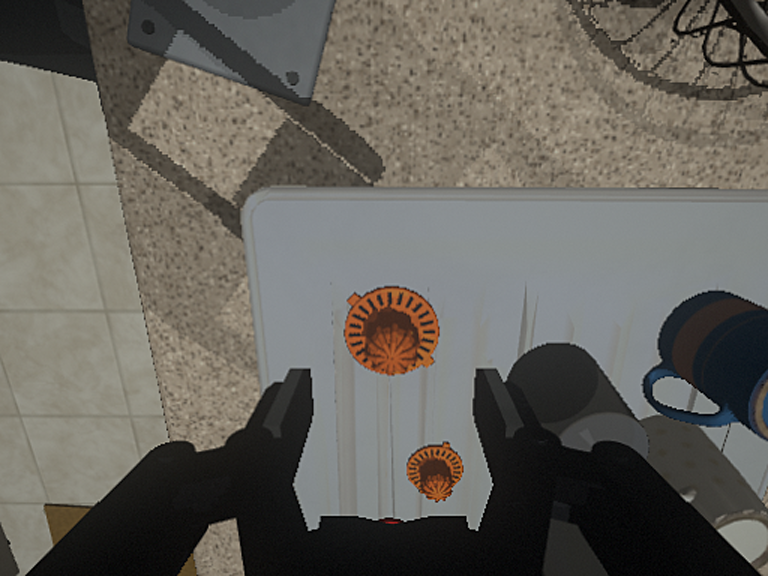

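```bash
cat > cone.py <<'E'
from h import *
from scipy.optimize import least_squares
z=np.load('w5.npz'); P=z['cl'].reshape(-1,3); I=z['img'].astype(int).reshape(-1,3)
V=np.tile(np.arange(384)[:,None],(1,512)).ravel(); U=np.tile(np.arange(512),(384,1)).ravel()
roi=(U>220)&(U<300)&(V>180)&(V<260)
org=(I[:,0]-I[:,2]>50)&roi
b=roi&~org&(P[:,2]<.03); print('board z',np.median(P[b,2]))
print('orange z pct',np.percentile(P[org,2],[2,25,50,75,99]))
zb=np.median(P[b,2])
top=P[org&(P[:,2]>zb+.035)]; print('dome top mean',top.mean(0),top[:,2].max())
col=P[org&(P[:,2]>zb+.012)&(P[:,2]<zb+.036)]
d=P[org&(P[:,2]<zb+.0105)&(P[:,2]>zb+.003)]
c=np.array([.551,-.39])
for k in range(6):
    dd=d[:,:2]-c; an=np.arctan2(dd[:,1],dd[:,0]); r=np.hypot(*dd.T); E=[]
    for q in range(48):
        s=(an>-np.pi+2*np.pi*q/48)&(an<=-np.pi+2*np.pi*(q+1)/48)
        if s.sum()>3: E.append((an[s].mean(),r[s].max()))
    E=np.array(E); e=np.c_[np.cos(E[:,0])*E[:,1],np.sin(E[:,0])*E[:,1]]+c
    s=least_squares(lambda q:np.hypot(*(e-q[:2]).T)-q[2],[*c,.04],loss='soft_l1',f_scale=.001).x; c=s[:2]
print('disc fit',s,len(E)); 
far=r>.0425; a=an[far]; print('lug pts',far.sum(),'axis deg',np.degrees(np.angle(np.mean(np.exp(2j*a))))/2, np.degrees(a).astype(int))
q=least_squares(lambda q:np.hypot(*(col[:,:2]-q).T)-.022,c,loss='soft_l1',f_scale=.001).x; print('column centre',q,len(col))
E
python3 cone.py
```

```text
board z 0.0016642133053086094
orange z pct [nan nan nan nan nan]
dome top mean [ 0.5517959  -0.40267578  0.05116817] 0.05802831667238617
disc fit [ 0.55191405 -0.40648717  0.03929612] 43
lug pts 38 axis deg -42.19460246004768 [133 132 131 135 134 133 132 138 136 135 134 140 139 138 137 141 140 139
 143 141 140 143 -36 -36 -38 -37 -40 -39 -38 -43 -42 -40 -45 -45 -43 -46
 -46 -48]
column centre [ 0.5511713  -0.40027489] 8
```

Run:
```python
from h import *
z=np.load('top0.npz');P=z['cl'].reshape(-1,3); I=z['img'].astype(int).reshape(-1,3)
c=capture('top'); V=np.tile(np.arange(384)[:,None],(1,512)).ravel(); U=np.tile(np.arange(512),(384,1)).ravel()
m=(I[:,0]-I[:,2]>50)&(U>270)&(U<312)&(V>165)&(V<205); print(U[m].min(),U[m].max(),V[m].min(),V[m].max())
print(at_z(c,(293,(V[m].min()+V[m].max())/2),.008)); print([at_z(c,(u,186),.008)[1] for u in (U[m].min(),U[m].max())])
m=(P[:,2]>.035)&m;print(P[m].mean(0))
rows(([.552,-.4055,.12],0.0),([.552,-.4055,.032],0.0))
```

```text
281 304 174 197
[ 0.55053977 -0.40811991  0.008     ]
[np.float64(-0.3684361735445165), np.float64(-0.44455977191858354)]
[ 0.55037887 -0.40637683  0.04902308]
off [0.11, 6.0, 9.07] tw [0.0019, -0.0042, 0.002]
off [0.07, 5.98, 17.87] tw [0.0019, -0.0042, 0.002]
```

```bash
python3 -m crank '[{"offset":[0.1,3,3],"twist":[0,0,0],"jaw":6.5},{"offset":[0.1,6.1,6],"twist":[0,-0.004,0],"jaw":6.5},{"offset":[0.1,6.1,10],"twist":[0,-0.004,0],"jaw":6.5},{"offset":[0.1,6.1,13],"twist":[0,-0.004,0],"jaw":6.5},{"offset":[0.1,6.1,16],"twist":[0,-0.004,0],"jaw":6.5},{"offset":[0.1,6.1,17.7],"twist":[0,-0.004,0],"jaw":6.5},{"offset":[0.1,6.1,17.7],"twist":[0,-0.004,0],"jaw":6.5},{"offset":[0.1,6.1,17.7],"twist":[0,-0.004,0],"jaw":6.5}]'
python3 - <<'E'
from h import *
show(); rows(([.5515,-.4065,.033],0.0)); c=capture('wrist'); save(c,'w6')
E
```

```text
time_s: 15.85
tool_pos: [0.5528, -0.407, 0.0346]
tcp_rot: [1.0, 0.001, 0.001, 0.001]
force: [0.1, -0.8, 0.7]
gripper_width: 0.0651
t 15.85 pos [ 0.5528 -0.407   0.0346] q [1.0e+00 1.2e-03 5.0e-04 1.3e-03] F [ 0.06 -0.76  0.67] w 0.06506077608596905 j [-0.736  0.577  1.57  -0.002  0.992 -0.738]
off [-0.13, -0.05, 0.16] tw [0.0027, -0.0011, 0.0025]
```

View pics/w6.png

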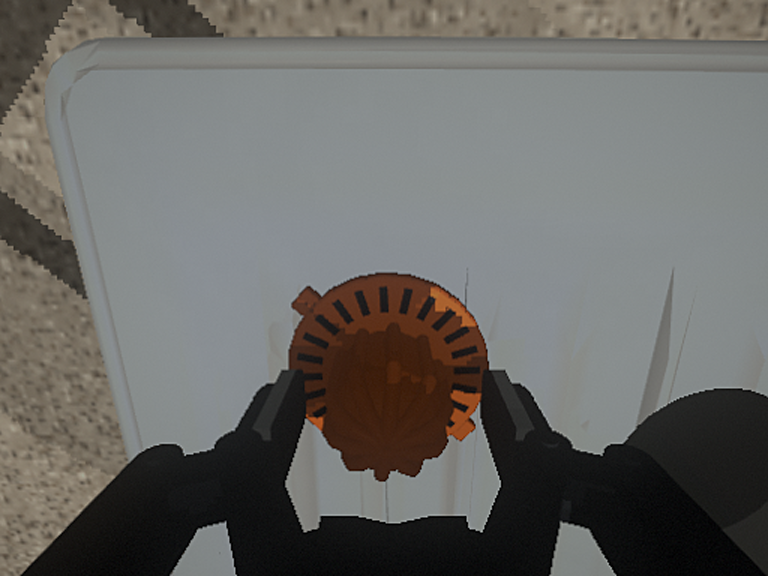

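```bash
python3 -m crank '[{"offset":[-0.1,0,0.15],"twist":[0,0,0],"jaw":5},{"offset":[-0.1,0,0.15],"twist":[0,0,0],"jaw":4},{"offset":[-0.1,0,0.15],"twist":[0,0,0],"jaw":3.5},{"offset":[-0.1,0,0.15],"twist":[0,0,0],"jaw":3.5},{"offset":[-0.1,0,0.15],"twist":[0,0,0],"jaw":3.5}]'
python3 -m crank '[{"offset":[0,0,-2],"twist":[0,0,0],"jaw":3.5},{"offset":[0,0,-5],"twist":[0,0,0],"jaw":3.5},{"offset":[0,0,-10],"twist":[0,0,0],"jaw":3.5},{"offset":[0,0,-15],"twist":[0,0,0],"jaw":3.5},{"offset":[0,0,-18],"twist":[0,0,0],"jaw":3.5},{"offset":[0,0,-18],"twist":[0,0,0],"jaw":3.5},{"offset":[0,0,-18],"twist":[0,0,0],"jaw":3.5}]'
python3 - <<'E'
from h import *
show(); T=Ttool();c=capture('wrist'); save(c,'w7'); np.savez('w7.npz',cl=cloud(c,np.eye(4)),img=c['img'],T=T)
E
```

```text
time_s: 16.4
tool_pos: [0.5543, -0.4093, 0.0375]
tcp_rot: [1.0, 0.001, 0.003, 0.004]
force: [-0.5, -0.9, 5.8]
gripper_width: 0.0421
time_s: 17.1
tool_pos: [0.5533, -0.4079, 0.2184]
tcp_rot: [1.0, 0.001, 0.004, 0.005]
force: [-0.7, 0.3, -0.9]
gripper_width: 0.0418
t 17.1 pos [ 0.5533 -0.4079  0.2184] q [1.     0.0014 0.0039 0.0045] F [-0.65  0.31 -0.9 ] w 0.041758526654975814 j [-0.737  0.365  1.489 -0.002  1.275 -0.739]
```

View pics/w7.png

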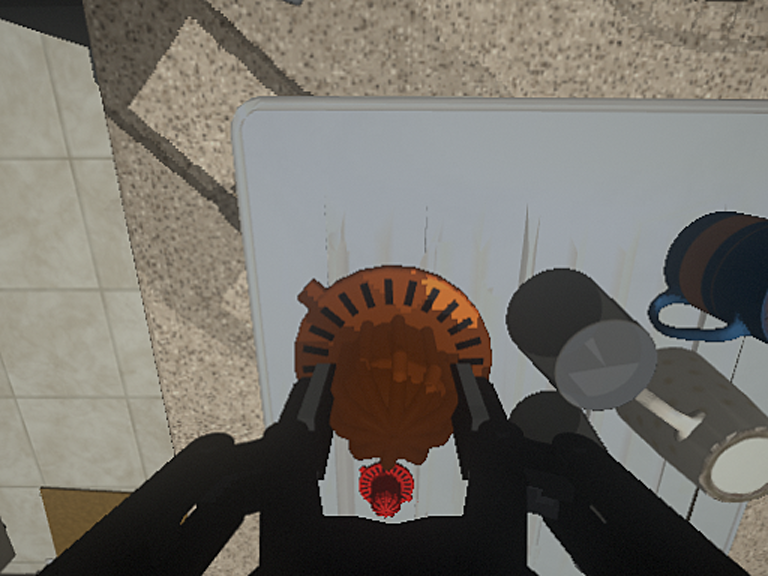

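```bash
cat > held.py <<'E'
from h import *
from scipy.optimize import least_squares
import sys
z=np.load(sys.argv[1]); P=z['cl'].reshape(-1,3); I=z['img'].astype(int).reshape(-1,3)
V=np.tile(np.arange(384)[:,None],(1,512)).ravel(); U=np.tile(np.arange(512),(384,1)).ravel()
org=(I[:,0]-I[:,2]>40)&(U>185)&(U<340)&(V>165)&(V<320)&np.isfinite(P[:,2])&(P[:,2]<.06)&(P[:,2]>-.06)
Q=P[org]
# disc points: row-wise upper arc, far from column
d=Q[(np.hypot(Q[:,0],Q[:,1])>.026)&(Q[:,1]<.0)]
m=np.abs(d[:,2]-np.median(d[:,2]))<.006; d=d[m]
for _ in range(4):
    A=np.c_[d[:,:2],np.ones(len(d))]; s=np.linalg.lstsq(A,d[:,2],rcond=None)[0]; r=d[:,2]-A@s; d=d[np.abs(r)<.002]
print('disc plane z=ax+by+c',np.round(s,4),'n',len(d),'rms',np.std(r))
top=Q[np.abs(Q[:,2]-(Q[:,:2]@s[:2]+s[2]))<.004]
c=np.array([0,0.])
for k in range(8):
    dd=top[:,:2]-c; an=np.arctan2(dd[:,1],dd[:,0]); r=np.hypot(*dd.T); E=[]
    for q in range(72):
        w=(an>-np.pi+2*np.pi*q/72)&(an<=-np.pi+2*np.pi*(q+1)/72)&(r>.03)
        if w.sum()>3: E.append((an[w].mean(),r[w].max()))
    E=np.array(E); e=np.c_[np.cos(E[:,0])*E[:,1],np.sin(E[:,0])*E[:,1]]+c; e=e[E[:,1]<.044]
    c2=least_squares(lambda q:np.hypot(*(e-q).T)-.0395,c,loss='soft_l1',f_scale=.0005).x; c=c2
print('centre tool xy',c,len(E),np.degrees(E[[0,-1],0]), 'res',np.std(np.hypot(*(e-c).T)))
far=(r>.0425)&(r<.05); a=an[far]; print('lug n',far.sum(),'deg in tool',np.degrees(np.angle(np.mean(np.exp(2j*a))))/2)
lug=Q[(np.hypot(*(Q[:,:2]-c).T)>.041)]; print('lug z',np.median(lug[:,2]) if len(lug) else None)
t=Q[np.hypot(*(Q[:,:2]-c).T)<.02]; print('dome top z',np.percentile(t[:,2],[1,5]))
E
python3 held.py w7.npz
```

```text
disc plane z=ax+by+c [0.0019 0.0028 0.0262] n 3320 rms 0.0006460266195085615
centre tool xy [ 0.0008833 -0.0027524] 40 [-177.35123061  177.10743905] res 0.00025382861183896713
lug n 61 deg in tool 44.595715826562575
lug z 0.02798053904698937
dome top z [-0.01940364 -0.01863889]
```

```bash
cat >> h.py <<'E'
def tcp_for(cxy,yaw,z,cc):
    tx=np.array([np.cos(yaw),np.sin(yaw)]); ty=np.array([np.sin(yaw),-np.cos(yaw)])
    p=np.array(cc)-tx*cxy[0]-ty*cxy[1]; return [p[0],p[1],z]
CUP=[.4639,-.1088]
E
python3 - <<'E'
from h import *
y=np.radians(16.8+44.6)
print(tcp_for([.0009,-.0028],y,.17,CUP))
rows((tcp_for([.0009,-.0028],y,.22,CUP),y),(tcp_for([.0009,-.0028],y,.16,CUP),y))
E
```

```text
[np.float64(0.46592752965905176), np.float64(-0.11093052188011887), 0.17]
off [-8.56, -29.64, -0.63] tw [0.0081, -0.0009, -1.0689]
off [-8.58, -29.67, 5.37] tw [0.0081, -0.0009, -1.0689]
```

```bash
python3 -m crank '[{"offset":[-1,-3,-0.6],"twist":[0,0,-0.13],"jaw":3.5},{"offset":[-2.2,-7,-0.6],"twist":[0,0,-0.26],"jaw":3.5},{"offset":[-3.4,-11,-0.6],"twist":[0,0,-0.39],"jaw":3.5},{"offset":[-4.6,-15,-0.6],"twist":[0,0,-0.52],"jaw":3.5},{"offset":[-5.8,-19,-0.6],"twist":[0,0,-0.65],"jaw":3.5},{"offset":[-7,-23,-0.6],"twist":[0,0,-0.78],"jaw":3.5},{"offset":[-8,-27,-0.6],"twist":[0,0,-0.91],"jaw":3.5},{"offset":[-8.6,-29.7,-0.6],"twist":[0.008,0,-1.069],"jaw":3.5},{"offset":[-8.6,-29.7,2],"twist":[0.008,0,-1.069],"jaw":3.5},{"offset":[-8.6,-29.7,5.4],"twist":[0.008,0,-1.069],"jaw":3.5},{"offset":[-8.6,-29.7,5.4],"twist":[0.008,0,-1.069],"jaw":3.5},{"offset":[-8.6,-29.7,5.4],"twist":[0.008,0,-1.069],"jaw":3.5}]'
python3 - <<'E'
from h import *
show(); T=Ttool();c=capture('wrist'); save(c,'w8'); np.savez('w8.npz',cl=cloud(c,np.eye(4)),img=c['img'],T=T)
y=np.radians(16.8+44.6); rows((tcp_for([.0009,-.0028],y,.16,CUP),y))
E
python3 held.py w8.npz
```

```text
time_s: 18.35
tool_pos: [0.4637, -0.1099, 0.1574]
tcp_rot: [0.86, 0.511, -0.001, -0.002]
force: [1.3, 0.8, -0.7]
gripper_width: 0.0424
t 18.35 pos [ 0.4637 -0.1099  0.1574] q [ 0.8598  0.5106 -0.0014 -0.0024] F [ 1.26  0.77 -0.66] w 0.042410309253002 j [-3.800e-01  6.000e-03  2.032e+00  1.000e-03  1.109e+00 -1.452e+00]
off [0.0, 0.07, -0.09] tw [-0.0015, -0.0004, -0.0002]
disc plane z=ax+by+c [ 0.0004 -0.0012  0.0259] n 3510 rms 0.0006904138464587341
centre tool xy [ 0.00013634 -0.00212427] 40 [-177.55258751  177.58067243] res 0.00015218279650663712
lug n 96 deg in tool 42.49879781665024
lug z 0.0279787419866685
dome top z [-0.01957629 -0.01879997]
```

View pics/w8.png

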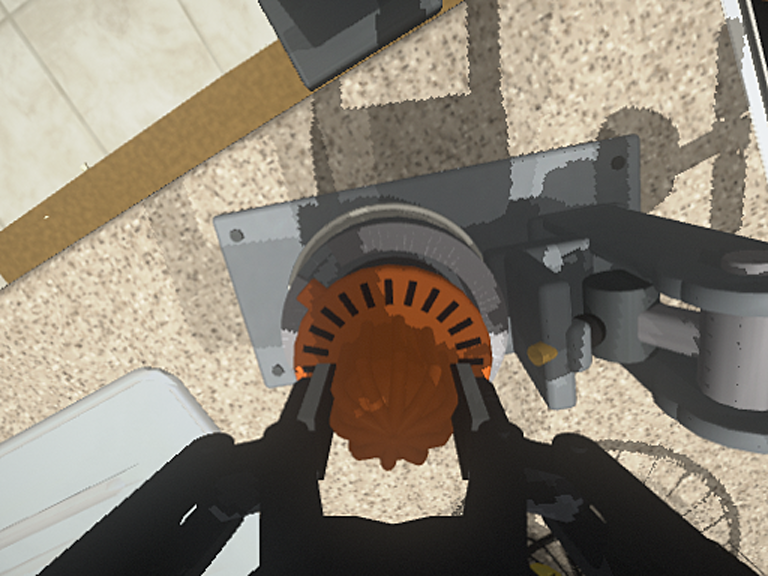

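```bash
cat > rim2.py <<'E'
from h import *
from scipy.optimize import least_squares
import sys
z=np.load(sys.argv[1]); T=z['T']; P=z['cl'].reshape(-1,3)@T[:3,:3].T+T[:3,3]; I=z['img'].astype(int).reshape(-1,3)
m=(P[:,2]>.0955)&(P[:,2]<.102)&(I[:,0]-I[:,2]<25)&(np.hypot(*(P[:,:2]-CUP).T)<.06); A=P[m]
print(len(A),np.median(A[:,2]))
c=np.array(CUP)
for k in range(8):
    d=A[:,:2]-c; an=np.arctan2(d[:,1],d[:,0]); r=np.hypot(*d.T); E=[]
    for q in range(90):
        w=(an>-np.pi+2*np.pi*q/90)&(an<=-np.pi+2*np.pi*(q+1)/90)&(r>.05)
        if w.sum()>5: E.append((an[w].mean(),np.percentile(r[w],95)))
    E=np.array(E); e=np.c_[np.cos(E[:,0])*E[:,1],np.sin(E[:,0])*E[:,1]]+c
    c=least_squares(lambda q:np.hypot(*(e-q).T)-.0531,c,loss='soft_l1',f_scale=.0005).x
print('cup',c,np.degrees(E[:,0]).astype(int).tolist())
for f in ['w7.npz','w8.npz']:
    z=np.load(f);Q=z['cl'].reshape(-1,3);I=z['img'].astype(int).reshape(-1,3)
    s=(I[:,0]-I[:,2]>40)&(np.abs(Q[:,2]-.028)<.004); Q=Q[s]; c0=np.array([.0005,-.0024]); d=Q[:,:2]-c0; r=np.hypot(*d.T); a=np.degrees(np.arctan2(d[:,1],d[:,0]))
    for lo in (.041,.0425,.044):
        w=(r>lo)&(r<.05)&(a<-90); print(f,lo,w.sum(),a[w].mean()+180,a[w].min()+180,a[w].max()+180)
E
python3 rim2.py w8.npz
```

```text
3668 0.09918135917791618
cup [ 0.4640466  -0.10880135] [-178, -174, -170, -158, -152, -150, -145, -141, -138, -133, -129, -126, -122, -118, -114, -110, -106, -102, -98, 38, 42, 46, 50, 54, 57, 62, 66, 70, 74, 77, 82, 86, 89, 94, 98, 102, 106, 110, 113, 117, 122, 126, 129, 134, 138, 141, 145, 149, 153, 158, 161, 165, 170, 174, 177]
w7.npz 0.041 88 45.40829421173615 36.77080696445401 49.461583297613714
w7.npz 0.0425 62 45.3539293680052 36.77080696445401 49.461583297613714
w7.npz 0.044 33 45.74077153668148 37.49748507201514 49.461583297613714
w8.npz 0.041 160 42.24202209936837 34.74551797023929 48.280280303592235
w8.npz 0.0425 112 42.3889871054233 35.2927364759488 48.280280303592235
w8.npz 0.044 66 42.26827855498129 35.2927364759488 48.14626264678836
```

Run:
```python
from h import *
y=np.radians(16.8+42.5)
for z in (.138,.130,.125,.121): rows((tcp_for([.0002,-.0022],y,z,[.464,-.1088]),y))
```

```text
off [0.07, 0.02, 2.11] tw [-0.0015, -0.0004, 0.0365]
off [0.07, 0.02, 2.91] tw [-0.0015, -0.0004, 0.0365]
off [0.07, 0.02, 3.41] tw [-0.0015, -0.0004, 0.0365]
off [0.07, 0.02, 3.81] tw [-0.0015, -0.0004, 0.0365]
```

```bash
python3 -m crank '[{"offset":[0.07,0.02,0.5],"twist":[0,0,0.0365],"jaw":3.5},{"offset":[0.07,0.02,1.2],"twist":[0,0,0.0365],"jaw":3.5},{"offset":[0.07,0.02,2],"twist":[0,0,0.0365],"jaw":3.5},{"offset":[0.07,0.02,2.1],"twist":[0,0,0.0365],"jaw":3.5},{"offset":[0.07,0.02,2.1],"twist":[0,0,0.0365],"jaw":3.5}]'
python3 - <<'E'
from h import *
show(); T=Ttool();c=capture('wrist'); save(c,'w9'); crop(c,'w9c',170,130,180,140,4.4); np.savez('w9.npz',cl=cloud(c,np.eye(4)),img=c['img'],T=T)
y=np.radians(16.8+42.5)
for z in (.132,.127,.121): rows((tcp_for([.0002,-.0022],y,z,[.464,-.1088]),y))
E
python3 held.py w9.npz;python3 rim2.py w9.npz|head -2
```

```text
time_s: 18.9
tool_pos: [0.4655, -0.1101, 0.1379]
tcp_rot: [0.869, 0.495, -0.0, -0.001]
force: [0.2, 0.3, -0.9]
gripper_width: 0.042
t 18.9 pos [ 0.4655 -0.1101  0.1379] q [ 8.691e-01  4.947e-01 -5.000e-04 -1.100e-03] F [ 0.16  0.33 -0.87] w 0.041952846692386685 j [-3.790e-01  3.700e-02  2.043e+00  1.000e-03  1.064e+00 -1.415e+00]
off [0.0, 0.0, 0.61] tw [-0.0017, -0.0004, 0.0]
off [0.0, 0.0, 1.11] tw [-0.0017, -0.0004, 0.0]
off [0.0, 0.0, 1.71] tw [-0.0017, -0.0004, 0.0]
disc plane z=ax+by+c [0.0014 0.0001 0.026 ] n 3516 rms 0.0006890203592168452
centre tool xy [ 0.00013283 -0.00218309] 40 [-177.4481882   177.82641619] res 0.0001668753262169398
lug n 95 deg in tool 42.44389661835315
lug z 0.028037646130166793
dome top z [-0.01959328 -0.01879706]
5240 0.09919188493749376
cup [ 0.46411963 -0.10874424] [-177, -174, -168, -166, -161, -157, -152, -150, -145, -142, -138, -134, -130, -125, -122, -118, -114, -109, -106, -101, -98, -61, -57, -55, 0, 34, 37, 41, 46, 49, 54, 57, 61, 66, 70, 73, 78, 82, 86, 89, 94, 97, 101, 105, 110, 114, 117, 121, 126, 130, 133, 138, 141, 146, 150, 153, 158, 162, 166, 169, 173, 178]
```

View pics/w9c.png

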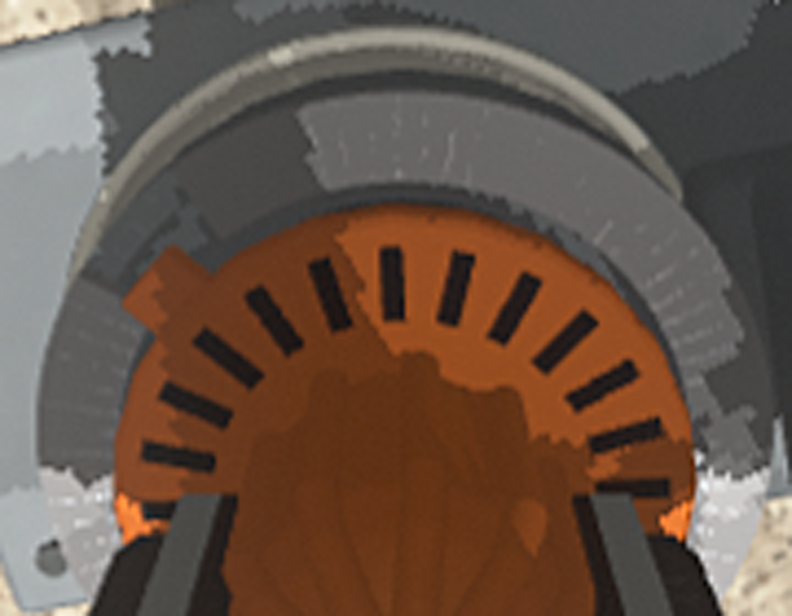

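```bash
python3 -m crank '[{"offset":[0,0,0.2],"twist":[0,0,0],"jaw":3.5},{"offset":[0,0,0.4],"twist":[0,0,0],"jaw":3.5},{"offset":[0,0,0.6],"twist":[0,0,0],"jaw":3.5},{"offset":[0,0,0.6],"twist":[0,0,0],"jaw":3.5}]'
python3 -m crank '[{"offset":[0,0,0.2],"twist":[0,0,0],"jaw":3.5},{"offset":[0,0,0.4],"twist":[0,0,0],"jaw":3.5},{"offset":[0,0,0.4],"twist":[0,0,0],"jaw":3.5}]'
```

```text
time_s: 19.35
tool_pos: [0.4655, -0.11, 0.1318]
tcp_rot: [0.869, 0.495, -0.0, -0.001]
force: [0.3, -0.2, -0.2]
gripper_width: 0.0419
time_s: 19.65
tool_pos: [0.4652, -0.1099, 0.1273]
tcp_rot: [0.869, 0.495, -0.001, -0.001]
force: [0.0, 0.1, -0.7]
gripper_width: 0.0424
```

```bash
python3 -m crank '[{"offset":[0,0,0.2],"twist":[0,0,0],"jaw":3.5},{"offset":[0,0,0.4],"twist":[0,0,0],"jaw":3.5},{"offset":[0,0,0.4],"twist":[0,0,0],"jaw":3.5}]'
python3 -m crank '[{"offset":[0,0,0.1],"twist":[0,0,0],"jaw":3.5},{"offset":[0,0,0.15],"twist":[0,0,0],"jaw":3.5}]'
```

```text
time_s: 19.95
tool_pos: [0.4651, -0.1098, 0.123]
tcp_rot: [0.869, 0.495, -0.001, -0.001]
force: [0.5, -0.8, -1.7]
gripper_width: 0.0421
time_s: 20.15
tool_pos: [0.465, -0.1098, 0.1216]
tcp_rot: [0.869, 0.495, -0.001, -0.002]
force: [-0.7, -0.5, 1.5]
gripper_width: 0.0421
```

```bash
python3 -m crank '[{"offset":[0,0,0.06],"twist":[0,0,0],"jaw":3.5},{"offset":[0,0,0.06],"twist":[0,0,0],"jaw":3.5}]'
python3 - <<'E'
from h import *
show(); T=Ttool();c=capture('wrist'); crop(c,'w10c',170,130,180,140,4.4); np.savez('w10.npz',cl=cloud(c,np.eye(4)),img=c['img'],T=T)
E
python3 held.py w10.npz
```

```text
time_s: 20.35
tool_pos: [0.465, -0.1098, 0.1215]
tcp_rot: [0.869, 0.495, -0.001, -0.002]
force: [-2.1, 0.4, 2.9]
gripper_width: 0.0416
t 20.35 pos [ 0.465  -0.1098  0.1215] q [ 0.869   0.4948 -0.001  -0.0017] F [-2.09  0.38  2.91] w 0.04162549661017652 j [-3.790e-01  6.200e-02  2.052e+00  1.000e-03  1.031e+00 -1.415e+00]
disc plane z=ax+by+c [ 0.0005 -0.0003  0.026 ] n 3476 rms 0.000665412004801823
centre tool xy [ 6.86944468e-05 -3.03743657e-03] 42 [-177.53748973  177.90653248] res 0.0007333187937455987
lug n 89 deg in tool 44.58027129513959
lug z 0.028065063500436
dome top z [-0.0195552  -0.01883012]
```

View pics/w10c.png

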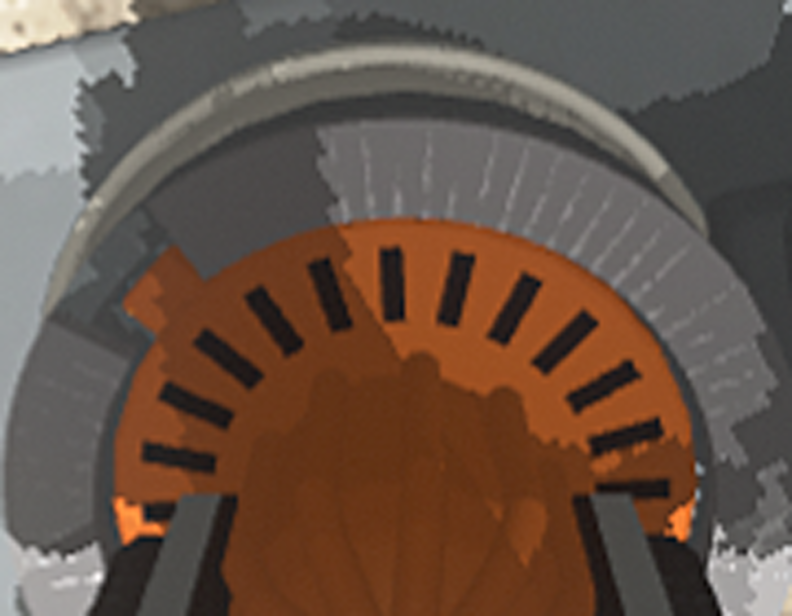

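```bash
python3 -m crank '[{"offset":[-0.01,0,-0.02],"twist":[0,0,0.05],"jaw":3.5},{"offset":[-0.02,0,-0.02],"twist":[0,0,0.1],"jaw":3.5},{"offset":[-0.03,0,-0.02],"twist":[0,0,0.15],"jaw":3.5},{"offset":[-0.04,0,-0.02],"twist":[0,0,0.2],"jaw":3.5},{"offset":[-0.04,0,-0.02],"twist":[0,0,0.2],"jaw":3.5}]'
cat > tq.py <<'E'
from h import *
o=get_obs(); T=Ttool(o); print('t',round(o['time_s'],2),'yaw',round(np.degrees(np.arctan2(T[1,0],T[0,0])),2),'pos',np.round(o['tool_pos'],4),'F',np.round(o['force'],1),'tau',np.round(o['torque'],2),'w',round(o['gripper_width'],4))
E
python3 tq.py
```

```text
time_s: 20.9
tool_pos: [0.4651, -0.1101, 0.1216]
tcp_rot: [0.914, 0.406, -0.001, -0.001]
force: [0.2, 1.0, 0.9]
gripper_width: 0.0421
t 20.9 yaw 47.86 pos [ 0.4651 -0.1101  0.1216] F [0.2 1.  0.9] tau [ 0.1  -0.12  0.05] w 0.0421
```

Turning freely. Continue.

```bash
python3 -m crank '[{"offset":[-0.01,0,0],"twist":[0,0,0.05],"jaw":3.5},{"offset":[-0.02,0,0],"twist":[0,0,0.1],"jaw":3.5},{"offset":[-0.03,-0.01,0],"twist":[0,0,0.15],"jaw":3.5},{"offset":[-0.04,-0.01,0],"twist":[0,0,0.2],"jaw":3.5},{"offset":[-0.05,-0.01,0],"twist":[0,0,0.25],"jaw":3.5},{"offset":[-0.06,-0.01,0],"twist":[0,0,0.3],"jaw":3.5},{"offset":[-0.06,-0.01,0],"twist":[0,0,0.3],"jaw":3.5}]' >/dev/null; python3 tq.py
python3 -m crank '[{"offset":[-0.01,0,0],"twist":[0,0,0.03],"jaw":3.5},{"offset":[-0.01,0,0],"twist":[0,0,0.03],"jaw":3.5}]'>/dev/null; python3 tq.py
```

```text
t 21.6 yaw 30.73 pos [ 0.4649 -0.1106  0.1216] F [-0.4  0.2 -0.2] tau [ 0.02 -0.04 -0.02] w 0.0423
t 21.8 yaw 29.02 pos [ 0.465  -0.1107  0.1216] F [-0.2 -0.2  0.5] tau [ 0.06 -0.18  0.01] w 0.0422
```

```bash
for i in 1; do
python3 -m crank '[{"offset":[0,0,0],"twist":[0,0,0.03],"jaw":3.5},{"offset":[0,0,0],"twist":[0,0,0.03],"jaw":3.5}]'>/dev/null; python3 tq.py
python3 -m crank '[{"offset":[-0.01,0,0],"twist":[0,0,0.03],"jaw":3.5},{"offset":[-0.01,0,0],"twist":[0,0,0.03],"jaw":3.5}]'>/dev/null; python3 tq.py
python3 -m crank '[{"offset":[0,0,0],"twist":[0,0,0.03],"jaw":3.5},{"offset":[0,0,0],"twist":[0,0,0.03],"jaw":3.5}]'>/dev/null; python3 tq.py; done
```

```text
t 22.0 yaw 27.26 pos [ 0.465  -0.1107  0.1216] F [-0.2  0.6  1. ] tau [ 0.07 -0.11 -0.01] w 0.0419
t 22.2 yaw 25.56 pos [ 0.465  -0.1108  0.1216] F [-0.9 -0.4  0.2] tau [ 0.01 -0.07  0.04] w 0.0422
t 22.4 yaw 23.92 pos [ 0.4648 -0.1112  0.1216] F [-0.6 -0.6  0.7] tau [-0.13  0.09  0.38] w 0.0422
```

Torque about z is rising (0.38): the stop is starting. One more gentle step.

```bash
python3 -m crank '[{"offset":[0,0,0],"twist":[0,0,0.02],"jaw":3.5},{"offset":[0,0,0],"twist":[0,0,0.02],"jaw":3.5}]'>/dev/null; python3 tq.py
python3 - <<'E'
from h import *
T=Ttool();c=capture('wrist'); crop(c,'w11c',170,130,180,140,4.4); np.savez('w11.npz',cl=cloud(c,np.eye(4)),img=c['img'],T=T)
E
python3 held.py w11.npz
```

```text
t 22.6 yaw 22.95 pos [ 0.4647 -0.1113  0.1217] F [0.6 0.5 0.6] tau [ 0.06 -0.02  1.28] w 0.0421
disc plane z=ax+by+c [0.0025 0.0032 0.0261] n 3533 rms 0.0006476843836898979
centre tool xy [ 0.00037684 -0.00314048] 40 [-177.46326098  178.02755162] res 0.0006890352037138851
lug n 3 deg in tool 83.15078431781066
lug z 0.022577345198454127
dome top z [-0.01960217 -0.01878808]
```

View pics/w11c.png

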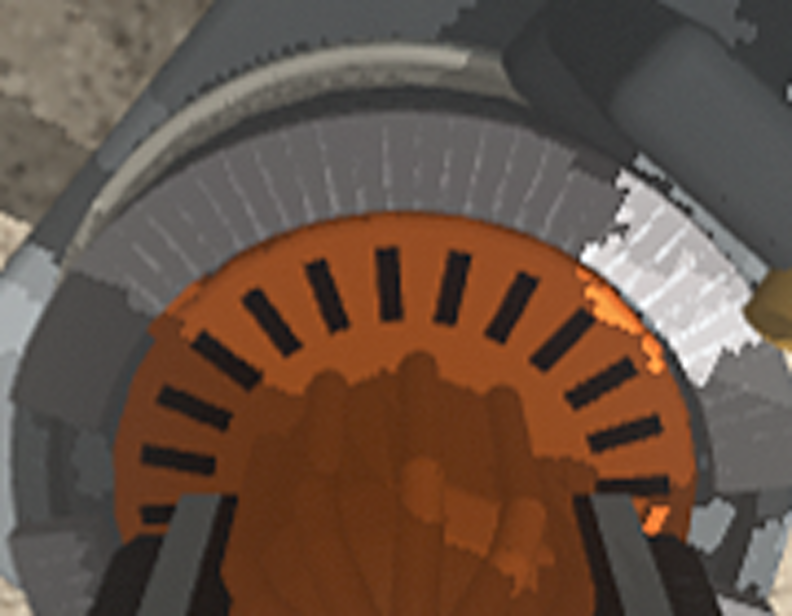

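```bash
python3 -m crank '[{"offset":[0,0,0.02],"twist":[0,0,-0.01],"jaw":4.4},{"offset":[0,0,0],"twist":[0,0,-0.01],"jaw":5},{"offset":[0,0,-0.1],"twist":[0,0,-0.01],"jaw":5.5},{"offset":[0,0,-0.1],"twist":[0,0,-0.01],"jaw":5.8},{"offset":[0,0,-0.1],"twist":[0,0,-0.01],"jaw":5.8}]'; python3 tq.py
python3 -m crank '[{"offset":[0,0,-1],"twist":[0,0,0],"jaw":5.8},{"offset":[0,0,-3],"twist":[0,0,0],"jaw":5.8},{"offset":[0,-2,-7],"twist":[0,0,0],"jaw":5.8},{"offset":[0,-4,-11],"twist":[0,0,0],"jaw":5.8},{"offset":[0,-5,-14],"twist":[0,0,0],"jaw":5.8},{"offset":[0,-5,-14],"twist":[0,0,0],"jaw":5.8},{"offset":[0,-5,-14],"twist":[0,0,0],"jaw":5.8}]'; python3 tq.py
python3 - <<'E'
from h import *
T=Ttool();c=capture('wrist'); save(c,'w12'); np.savez('w12.npz',cl=cloud(c,T),img=c['img'],T=T)
d=capture('scene'); crop(d,'s12',120,40,200,180,3.3)
e=capture('top'); crop(e,'t12',110,130,160,120,4.8)
E
```

```text
time_s: 23.15
tool_pos: [0.4648, -0.1113, 0.1227]
tcp_rot: [0.979, 0.203, -0.001, 0.0]
force: [0.2, -0.5, 0.2]
gripper_width: 0.0581
t 23.15 yaw 23.46 pos [ 0.4648 -0.1113  0.1227] F [ 0.2 -0.5  0.2] tau [0.03 0.02 0.04] w 0.0581
time_s: 23.85
tool_pos: [0.4457, -0.0654, 0.2643]
tcp_rot: [0.979, 0.203, 0.001, 0.001]
force: [0.2, 0.5, 0.4]
gripper_width: 0.058
t 23.85 yaw 23.48 pos [ 0.4457 -0.0654  0.2643] F [0.2 0.5 0.4] tau [-0.01  0.03 -0.01] w 0.058
```

View pics/w12.png

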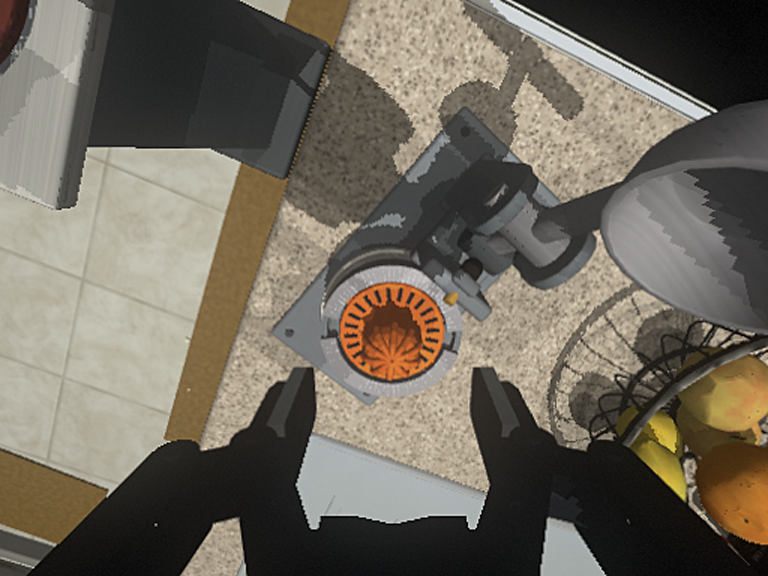

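View pics/s12.png

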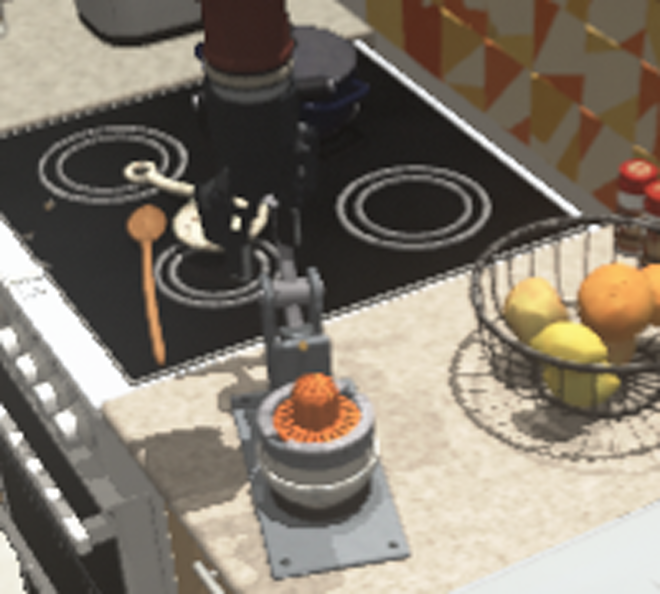

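```bash
python3 - <<'E'
from h import *
z=np.load('w12.npz'); P=z['cl'].reshape(-1,3); I=z['img'].astype(int).reshape(-1,3)
r=np.hypot(P[:,0]-.464,P[:,1]+.1088)
d=P[(I[:,0]-I[:,2]>40)&(r<.04)&(r>.026)&(np.abs(P[:,2]-.0953)<.008)]
for _ in range(4):
    A=np.c_[d[:,:2]-[.464,-.1088],np.ones(len(d))]; s=np.linalg.lstsq(A,d[:,2],rcond=None)[0]; e=d[:,2]-A@s; d=d[np.abs(e)<.002]
print('disc plane',np.round(s,4),len(d))
m=(np.abs(P[:,2]-.099)<.003)&(r<.054)&(r>.043)&(I[:,0]-I[:,2]<25); print('rim z',np.median(P[m,2]))
E
python3 -m crank '[{"offset":[-3,-3,-3],"twist":[0,0,0],"jaw":5.8},{"offset":[-6,-3,-6],"twist":[0,0,0],"jaw":5.8},{"offset":[-9,2,-8],"twist":[0,0,0],"jaw":5.8},{"offset":[-9,7,-8],"twist":[0,0,0],"jaw":5.8},{"offset":[-9,12,-8],"twist":[0,0,0],"jaw":5.8},{"offset":[-9,16,-8],"twist":[0,0,0],"jaw":5.8},{"offset":[-9,16,-8],"twist":[0,0,0],"jaw":5.8},{"offset":[-9,16,-8],"twist":[0,0,0],"jaw":5.8}]'; python3 tq.py
python3 - <<'E'
from h import *
d=capture('scene'); crop(d,'s13',120,40,200,180,3.3)
e=capture('top'); crop(e,'t13',110,130,200,120,3.9)
E
```

```text
disc plane [ 0.0021 -0.0022  0.0954] 1353
rim z 0.09926372412206208
time_s: 24.8
tool_pos: [0.4249, -0.2485, 0.3387]
tcp_rot: [0.979, 0.202, -0.004, -0.003]
force: [-0.0, 0.7, 0.5]
gripper_width: 0.058
t 24.8 yaw 23.3 pos [ 0.4249 -0.2485  0.3387] F [-0.   0.7  0.5] tau [-0.05 -0.04 -0.01] w 0.058
```

View pics/s13.png

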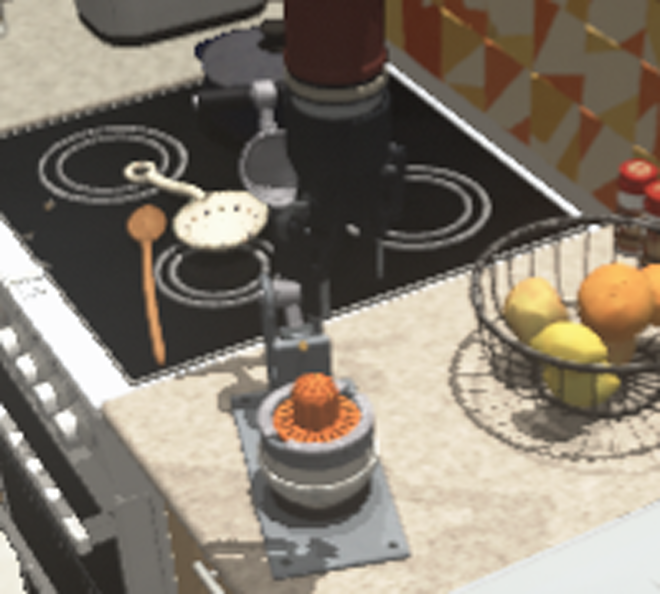

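View pics/t13.png

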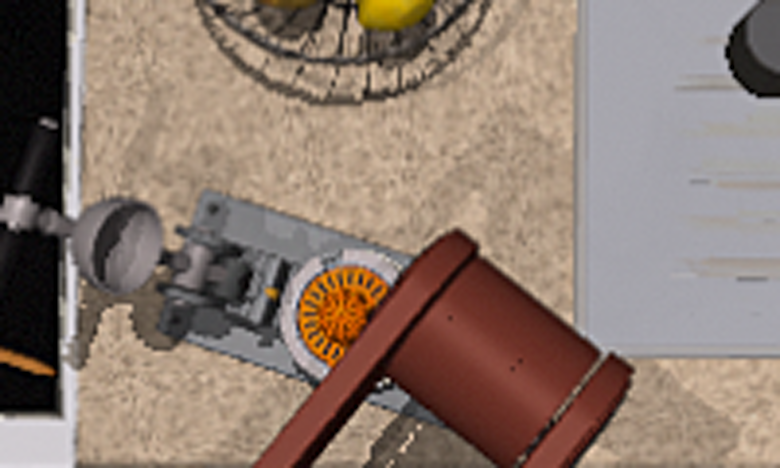

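```bash
python3 -c "
from rig import finish_job; print(finish_job())"
```

```text
the job is handed in; nothing more can be done
None
```

I opened the press and locked the larger orange cone into its cup, then handed the job in at about 25 s of the 72 s allowed.

- **Lever:** I swung it up by its near grip and went past the balance point in small steps. At about 2.07 rad the push at the handle reversed from about +1 N to −3 N, so it was bearing on the back stop. Only then did I let go. Later pictures show it still standing open.
- **Cone:** I went for the larger of the two orange ones and left the small orange and the red. It went down level through the notches with no contact at the rim and met the floor at the expected height. I turned it clockwise about 0.63 rad, until the torque rose to 1.3 N m against the stop.
- **Last checks:** The disc is level to within 0.2° and 3.9 mm below the rim, where 4 mm is expected. No lugs show in the notches, the bowl looks unmoved under the cup, and the robot is clear of everything.
- **Disagreements:**
  - The wrist camera read heights about 1.3 mm too high throughout.
  - Two pictures of the lug angle in the gripper differed by 2–3°; I used the later one.
  - As the gripper closed on the cone it was pushed up about 3 mm, with a 6 N upward force, but the cone stayed level.

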